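# Prop open the cheese keeper for serving

### The arm

A 6-joint arm with a two-finger parallel gripper is mounted at the origin on the work surface. World frame = base frame: x ahead of the robot, y to its left, z up, the work surface at z = 0. Lengths are in m, angles in degrees, forces in N, time in s.
With the tool pointing down it reaches from about 0.3 to 0.75 m from the base axis. Payload 8.5 kg.
Tool frame: the origin (TCP) lies midway between the tips of the shut fingers; the grasp point (between the pads) lies 19 mm behind it; y points along the fingers, z is the direction in which the jaws open and shut, and the axes are right-handed (so a half turn about y gives the same grasp; the last joint's range is limited). The gripper opens to 85 mm and grips with 20 to 120 N. Pads are 22 mm wide; open, the fingers measure 114 mm over their backs; the gripper's body (76 mm by 85 mm) begins 54 mm behind the grasp point. The pads swing forward as they close: fully open they stand 13 mm farther back than shut.
Start: joints at [-86.362, 21.807, 74.336, -0, 83.858, -12.336], TCP at [0.151, -0.529, 0.231] pointing down, gripper open.
Joint ranges: [-178.18, 178.18], [-50.72, 133.34], [12.68, 142.11], [-81.47, 261.47], [9.98, 163.14], [-165.26, 165.26]. Speed limits (degrees/s): [136.94, 136.94, 180, 180, 180, 180].

### API

Orientations are given as a 3x3 rotation matrix whose columns are the frame's x, y, z axes.
In Python, from rig import status, imaging, job gives the robot as it stands. The module is installed in compiled form; this text tells all that it offers.
- The arm moves only by the tool jog_arm, never from a script. Its argument "rows" is a list of rows, each an object of numbers: "hand": the opening, from 0 (shut) to 1 (fully open); "dx", "dy", "dz": the shift along the tool's x, y, z in cm; "ax", "ay", "az": the turn, a rotation vector about the tool's x, y, z in degrees. In form: [{"hand": .., "dx": .., "dy": .., "dz": .., "ax": .., "ay": .., "az": ..}, ...]. A call has exactly 5 rows; each row shifts and turns the commanded pose from where the row before left it, along the tool's axes as they then stand; what a row does not reach is not made up. A row lasts 1/12 s, in which the tool goes at most 41.7 mm and 7.16 degrees, less where a joint would pass 70% of its speed; a pose out of reach is approached as far as the arm can. A call is refused whole if a number of a shift passes 4.17 or a number of a turn 7.16, either way. A call with a gripper value outside its range is refused whole. The fingers move at their own pace and stop on an object; "newtons" is the grip in N (left out, the last holds). Time passes only in rows, so rows that do not move let the fingers close, or fill a call up. It gives the time, the measured TCP pose, the force and the opening at its end, in the units of the state.
- status.observe(): the state, without advancing time (a new reading comes with each control period).
- imaging.get_image(name): name is "side" or "top" or "wrist"; returns the picture (420x560x3 uint8, red, green, blue); there is no depth.
- imaging.camera_model(name): a dict with "K" (3x3 intrinsics, pixels), "position" and "rotation" of the camera in the world; the wrist camera has in their place "tool_from_camera" (4x4, takes a point from camera to tool coordinates, whose origin is the TCP and whose axes are the tool frame's). Camera axes: x right, y down, z forward; pixel columns grow to the right and rows downward; lengths in m; the calibration is good to about 2 mm. A picture is of the moment at which its call begins: read the wrist's pose just before it. camera_model takes no time and is no camera call.
- job.close_job(): hands the job in, once; it reports no verdict.
The state is a dict: "time_s": time; "q": joint angles; "qvel": joint speeds; "joint_efforts": joint torques, N m; "position": TCP position; "tool_rot": TCP orientation; "ft_force": force on the tool from outside, world axes, zero at the start; "wrist_torque": the same for the moment, N m; "grip_width": finger opening in m.
Only numpy, scipy, OpenCV 4.12 (cv2) and the standard library are available. Lean on these libraries where they do the work, as an engineer would, in place of code of your own. Each camera call takes 0.05 s, during which the arm holds its last target.

### The job

Open the cheese keeper for serving and leave it standing open on its red prop rod. First move the red jar with the brass cap from its lid to stand upright on the middle of the cork coaster; then lift the lid right up to its stop, where its stiff hinge holds it, swing the prop rod up, and lower the lid gently onto it (never let it drop) so that the rod's pin sits in the hole of the orange catch plate and the plate rests on the rod's collar. Do not shift or tip any of the other things on the table.

Things in the scene. Friction and masses are not known exactly. Their poses are not given: they have to be found in the camera images.
- keeper: Cheese keeper: open wooden box 220 (x) x 220 (y) x 100 tall, walls 8, fixed to the table. Origin at the centre of its underside; its -x side is the front, facing roughly to the robot; z up. It stands at various places and yaws. The hinge of its lid runs along its +x rim; the prop rod is outside its +y wall (rod centre line at y = +155, so 40 clear of the wall).
- lid (a joint): Angle of the lid, rad: 0 closed (flat), 1.05 fully open against its stop (60 degrees). The lid is a steel frame with a clear pane, 224 (x) x 230 (y) x 10 thick, 0.57 kg. The hinge is stiff: the lid stays by itself when left above about 0.95 rad, and sinks shut from below about 0.7 rad. Propped on the seated rod it reads 0.63. Lifting it by the handle takes about 4 to 5 N.
- lid_hinge (a point): Point on the lid's hinge axis (keeper x = +110, y = 0, height 100), turning with the lid. Its y axis is the hinge axis (parallel to keeper y); its -x axis points along the lid to the front edge, its z axis out of the lid's upper face.
- lid_handle (a point): Centre of the lid's handle: a black round bar of 12 diameter, 112 long, parallel to the hinge, held 46 in front of the lid's front edge by two end posts 100 apart (270 from the hinge axis, 5 above its plane). The bar can turn between gripping fingers as the lid swings. Axes turn with the lid, as for lid_hinge.
- catch_hole (a point): Centre of the holding hole, at the underside of the orange catch plate on the lid's +y edge: plate 40 x 40 x 6, hole 17 square straight through, 165 from the hinge axis, plate underside 30 above the lid's underside plane, y = +155 of the keeper (directly in the rod's plane). Axes as for lid_hinge.
- prop (a joint): Angle of the red prop rod, rad: 0 level and pointing to the keeper's +x, growing as its free end rises; range -0.3 to 0.96 (upper stop). It has a light friction pivot and stays where it is left (about 1.5 N at prop_grip moves it). Seated in the hole it reads 0.94; when it stands at its upper stop, the lid lowered onto it takes its pin into the hole.
- prop_pivot (a point): Pivot of the rod: keeper x = -90, y = +155, height 105. The pivot axis is parallel to keeper y. This point's x axis points along the rod to its free end.
- prop_grip (a point): Good place to pinch the rod across keeper y: 112 along it from the pivot. The rod's shaft is round, 10 in diameter, bare from 8 to 138 from the pivot. x axis along the rod to its free end.
- prop_seat (a point): Top face of the rod's collar (24 in diameter, 6 thick), 144 from the pivot, on the rod's axis; beyond it a steel pin of 8 diameter with round end stands 16 further. The pin goes through the holding hole and the catch plate rests on the collar, so this point meets catch_hole. x axis along the rod.
- jar: Dark red jar with brass-coloured cap, 52 wide, 75 tall, 0.22 kg, standing on the closed lid at the start (lid's upper face is 110 above the table). Origin at the centre of its underside, z up.
- coaster: Round cork coaster, 90 wide, 6 thick, fixed to the table to the left or the right of the keeper. Origin at the centre of its underside (its top is 6 above).
- mill: Bystander: dark wooden pepper mill, 185 tall, 56 wide; origin at the centre of its underside, z up.
- ramekin: Bystander: small white ceramic cup, 68 wide, 42 tall, standing near the prop rod's side of the keeper; origin at the centre of its underside.
- jar2: Bystander: yellow jar with a GREEN cap, 60 wide, 85 tall (not the one to move); origin at the centre of its underside.
- toastboard: Bystander: wooden board 130 x 100 x 12 with three cheese toasts, 35 tall in all; origin at the centre of its underside.
- oil: Bystander: green glass bottle, 60 wide, 190 tall; origin at the centre of its underside.
- plate: Bystander: pink saucer, 116 wide, with two toasts, 35 tall in all, between the robot and the keeper; origin at the centre of its underside.
Things that resemble listed ones, but are neither listed nor needed, are in the scene too. What is shaped like the jar but blue or turquoise is not meant. Of the things that look like the coaster, take the one that is farthest from the robot's base at the start.

How it is judged (in metres and radians):
On the way, in this order (a step that is already met when the one before it is completed fails the run):
1. the red jar stands upright on the cork coaster (horizontal distance between jar and coaster below 0.025 m and angle between jar's own z axis and vertical below 0.15 rad and z of jar in the frame of coaster below 0.012 m and linear speed of jar below 0.03 m/s), for 0.2 s.
2. the lid is lifted up to where its hinge holds it (value of joint lid above 0.93 rad), for 0.2 s.
3. the prop rod is swung up while the lid is up (value of joint prop above 0.85 rad and value of joint lid above 0.8 rad), for 0.1 s.
At the end, for the whole second after the job is handed in: Lid at rest on the rod (lid 0.57 to 0.70 rad, under 0.05 rad/s; rod above 0.89 rad), rod collar within 9 mm of the catch hole, so its pin is in the hole; red jar upright within 0.15 rad and at rest on the coaster, centres within 25 mm (all of step 1 and distance between prop_seat and catch_hole below 0.009 m and value of joint lid between 0.57 and 0.7 rad and value of joint prop above 0.89 rad and velocity of joint lid between -0.05 and 0.05 rad/s); the robot touches nothing.
It fails at once if the lid is dropped (it falls faster than 1.6 rad/s) (velocity of joint lid below -1.6 rad/s).
It fails at once if the red jar is tipped over (angle between jar's own z axis and vertical above 0.6 rad).
It fails at once if a bystander is shifted by more than 30 mm or tipped (distance of any of mill, ramekin, jar2, toastboard, oil, plate from where it was at the start of the episode above 0.03 m or angle between any of mill, ramekin, jar2, toastboard, oil, plate's own z axis and vertical above 0.3 rad).
It also fails if it takes over 72 s, if anything falls off the work surface, if the arm or the gripper's body presses on something with over 40 N, if the wrist force passes 120 N, or if a joint passes its speed limit or range.

## Working session

There is one attempt and no reset: what is moved stays moved. The work goes in short steps, Python scripts to look and compute and a tool call to move; the robot and the scene stay as the last step left them, time stands still between calls to the robot, and variables do not carry over. Pictures are saved under pics/ and viewed, and the job is handed in when it is done.

Besides the shell and the picture viewer there is one more tool, called as name(argument=value, ...), one argument or row to a line, values as JSON. jog_arm: Moves the arm, as the interface text tells. Its arguments: {"type":"object","properties":{"rows":{"type":"array"},"newtons":{"type":"number"}},"required":["rows"]}

```bash
mkdir -p pics; ls; python3 - <<'E'
from rig import status, imaging
import cv2, numpy as np
np.set_printoptions(precision=4,suppress=True)
s=status.observe()
for k,v in s.items(): print(k,np.array(v))
for n in ["side","top","wrist"]:
    im=imaging.get_image(n); cv2.imwrite(f"pics/{n}0.png",im[:,:,::-1])
    m=imaging.camera_model(n); print(n,m)
E
```

```text
pics
time_s 0.0
q [-86.3612  21.8403  74.3847   0.0011  83.8587 -12.3364]
qvel [-0.0488 -0.0283 -0.0209  0.0473 -0.0191  0.0057]
joint_efforts [ -0.0008 -44.8466 -23.128   -0.0003   0.0047  -0.    ]
position [ 0.1513 -0.5285  0.2307]
tool_rot [[-0.9614 -0.0001  0.2752]
 [-0.2752  0.0015 -0.9614]
 [-0.0003 -1.     -0.0014]]
ft_force [ 0.3242 -0.2876  0.2893]
wrist_torque [ 0.036  -0.0115 -0.0275]
grip_width 0.08529146585761137
side {'K': array([[424.7034,   0.    , 273.8691],
       [  0.    , 424.7034, 208.3032],
       [  0.    ,   0.    ,   1.    ]]), 'position': array([0.4311, 1.1466, 0.7617]), 'rotation': array([[-0.9955, -0.0393,  0.086 ],
       [-0.0942,  0.4926, -0.8652],
       [-0.0083, -0.8694, -0.4941]])}
top {'K': array([[528.258 ,   0.    , 280.6351],
       [  0.    , 528.258 , 206.0496],
       [  0.    ,   0.    ,   1.    ]]), 'position': array([0.3823, 0.0176, 1.6323]), 'rotation': array([[-0.0083, -0.9921,  0.1255],
       [-1.    ,  0.0088,  0.003 ],
       [-0.0041, -0.1255, -0.9921]])}
wrist {'K': array([[305.0882,   0.    , 276.8085],
       [  0.    , 305.0882, 209.9122],
       [  0.    ,   0.    ,   1.    ]]), 'tool_from_camera': array([[ 0.0001,  0.9455,  0.3256, -0.084 ],
       [ 0.0007, -0.3256,  0.9455, -0.1429],
       [ 1.    ,  0.0001, -0.0007, -0.0008],
       [ 0.    ,  0.    ,  0.    ,  1.    ]])}
```

View pics/top0.png

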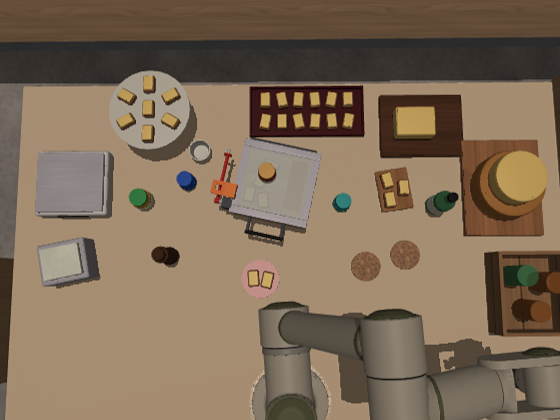

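View pics/side0.png

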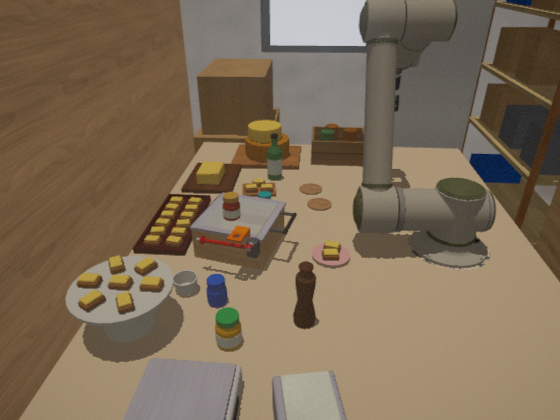

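View pics/wrist0.png

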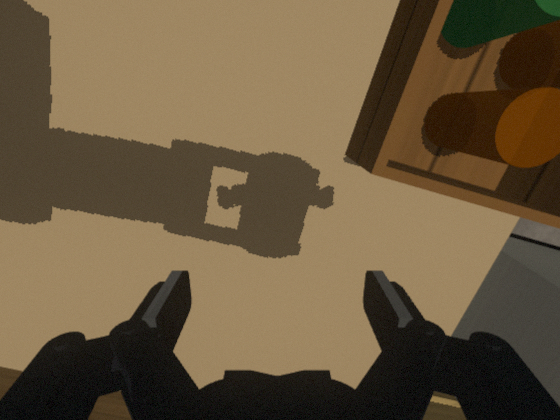

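```bash
cat > h.py <<'E'
import numpy as np, cv2
from rig import status, imaging
np.set_printoptions(precision=4,suppress=True)
def cam(n,s=None):
    m=imaging.camera_model(n)
    if n=='wrist':
        T=np.eye(4);T[:3,:3]=s['tool_rot'];T[:3,3]=s['position']
        T=T@m['tool_from_camera'];return m['K'],T[:3,3],T[:3,:3]
    return m['K'],np.array(m['position']),np.array(m['rotation'])
def ray(n,uv,s=None):
    K,p,R=cam(n,s);d=R@np.linalg.solve(K,[uv[0],uv[1],1]);return p,d/np.linalg.norm(d)
def onz(n,uv,z,s=None):
    p,d=ray(n,uv,s);return p+d*(z-p[2])/d[2]
def proj(n,P,s=None):
    K,p,R=cam(n,s);c=K@(R.T@(np.array(P)-p));return c[:2]/c[2]
E
python3 - <<'E'
import cv2
a=cv2.imread('pics/top0.png')
cv2.imwrite('pics/top0c.png',cv2.resize(a[125:250,190:340],None,fx=5,fy=4.8,interpolation=cv2.INTER_CUBIC))
b=cv2.imread('pics/side0.png')
cv2.imwrite('pics/side0c.png',cv2.resize(b[175:295,170:320],None,fx=5,fy=5,interpolation=cv2.INTER_CUBIC))
cv2.imwrite('pics/top0d.png',cv2.resize(a[150:300,300:450],None,fx=4,fy=4,interpolation=cv2.INTER_CUBIC))
E
```

```text
(no output)
```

View pics/top0c.png

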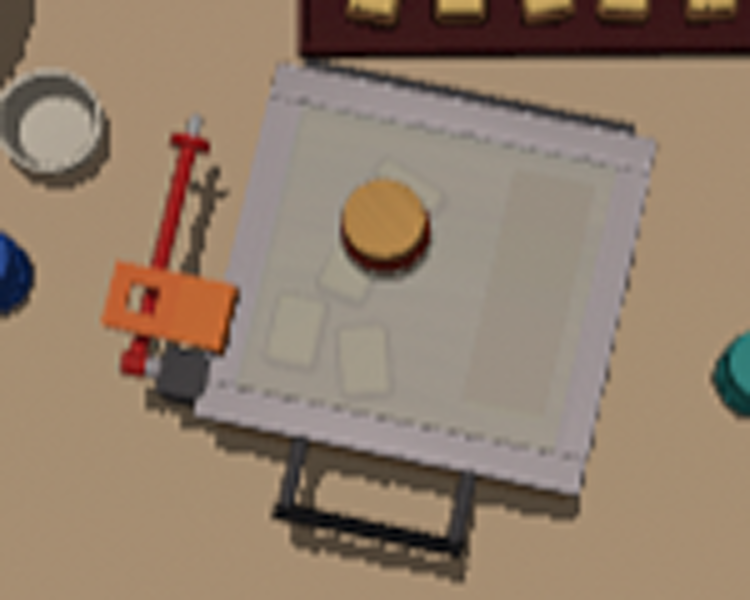

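View pics/side0c.png

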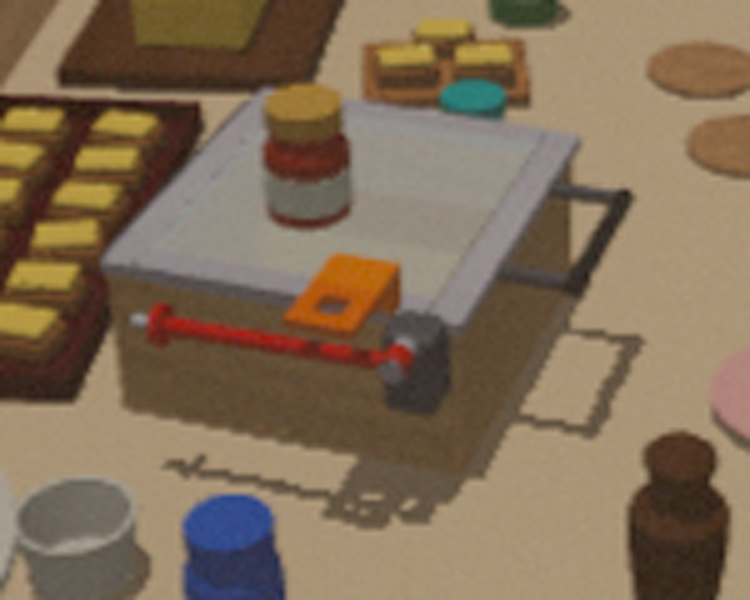

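View pics/top0d.png

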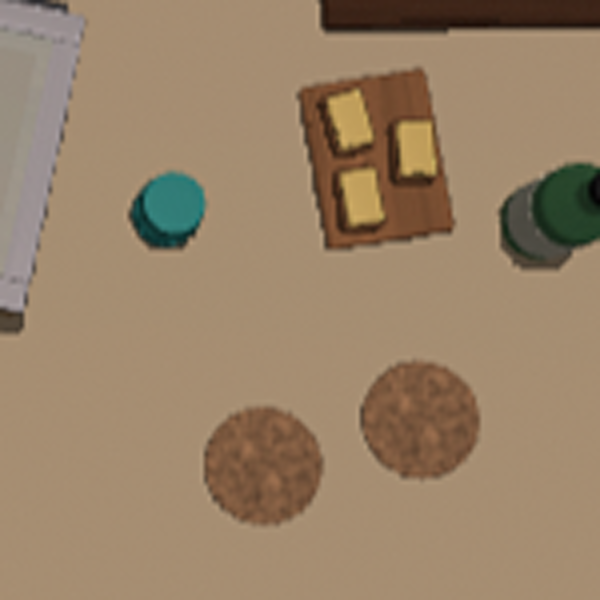

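```bash
cat >> h.py <<'E'
def frame():
    c=[(278,65),(655,143),(578,493),(195,415)]
    P=np.array([onz('top',(190+x/5,125+y/4.8),0.11)[:2] for x,y in c])
    return P
E
python3 - <<'E'
from h import *
P=frame();print(P)
cen=P.mean(0);
# 0: +x+y ,1:+x-y,2:-x-y,3:-x+y
xa=(P[0]+P[1]-P[2]-P[3]);ya=(P[0]+P[3]-P[1]-P[2])
print('lens',np.linalg.norm(xa)/2,np.linalg.norm(ya)/2,'yaw',np.degrees(np.arctan2(xa[1],xa[0])),np.degrees(np.arctan2(-ya[0],ya[1])))
print('lid centre',cen)
for n,(x,y) in dict(h0=(275,515),h1=(465,550),capc=(386,220)).items():
    z=.185 if n=='capc' else .115
    print(n,onz('top',(190+x/5,125+y/4.8),z))
for n,(x,y) in dict(pivot=(135,360),collar=(190,142),hole=(137,297)).items():
    print(n,onz('top',(190+x/5,125+y/4.8),.105 if n!='hole' else .14))
im=cv2.imread('pics/top0.png')
for (x,y) in [(263,466),(420,419)]:
    q=onz('top',(300+x/4,150+y/4),.006);print('coaster',q,np.hypot(*q[:2]))
for n,u,z in [('teal',(343,202),.08),('plate',(260,279),.02),('ramekin',(200,151),.042),('blue',(186,180),.075),('oil',(445,202),.15),('mill',(160,255),.185),('board',(394,190),.012)]: print(n,onz('top',u,z))
E
```

```text
[[ 0.7768  0.124 ]
 [ 0.7258 -0.0977]
 [ 0.5112 -0.0494]
 [ 0.5604  0.1722]]
lens 0.2208007220252873 0.22725356799666022 yaw -12.625951070717266 -12.74328576360596
lid centre [0.6436 0.0373]
h0 [0.4991 0.1254 0.115 ]
h1 [0.4772 0.0162 0.115 ]
capc [0.6647 0.0586 0.185 ]
pivot [0.595  0.2079 0.105 ]
collar [0.7301 0.1763 0.105 ]
hole [0.6281 0.2026 0.14  ]
coaster [ 0.3995 -0.2361  0.006 ] 0.4640737763953694
coaster [ 0.4343 -0.3573  0.006 ] 0.5623888632262667
teal [ 0.5892 -0.1626  0.08  ]
plate [0.3645 0.0868 0.02  ]
ramekin [0.7565 0.2691 0.042 ]
blue [0.6605 0.3049 0.075 ]
oil [ 0.5773 -0.4427  0.15  ]
mill [0.4336 0.3527 0.185 ]
board [ 0.6344 -0.3294  0.012 ]
```

Top view: the red jar's brass cap is at (267,171). The blue (186,180) and turquoise (343,202) jars are decoys. The coaster candidates are at (366,266), 0.46 m from the base, and (405,255), 0.56 m. The farther one, (405,255), is the target, and the crop confirms both it and the brass-capped jar. First I turn the tool to keeper yaw (-12.7°) and lift.

jog_arm(
  rows=[
    {"hand":1,"dy":-1,"ay":-6.8},
    {"hand":1,"dy":-1,"ay":-6.8},
    {"hand":1,"dy":-1,"ay":-6.8},
    {"hand":1,"dy":-1,"ay":-6.8},
    {"hand":1,"dy":-1,"ay":-6.8},
  ],
  newtons=40,
)

```text
invalid input at $.rows[0]: expected keys hand, dx, dy, dz, ax, ay, az
```

jog_arm(
  rows=[
    {"hand":1,"ay":-6.8},
    {"hand":1,"ay":-6.8},
    {"hand":1,"ay":-6.8},
    {"hand":1,"ay":-6.8},
    {"hand":1},
  ],
)

```text
invalid input at $.rows[0]: expected keys hand, dx, dy, dz, ax, ay, az
```

```bash
cat >> h.py <<'E'
from scipy.spatial.transform import Rotation as Ro
YAW=np.radians(-12.7); O=np.array([.6456,.0373,0])
KX=np.array([np.cos(YAW),np.sin(YAW),0]);KY=np.array([-np.sin(YAW),np.cos(YAW),0]);KZ=np.array([0,0,1.])
def k2w(x,y,z): return O+x*KX+y*KY+z*KZ
def go(P,R=None):
    s=status.observe();p=np.array(s['position']);r=np.array(s['tool_rot'])
    d=r.T@(np.array(P)-p)*100
    print('t',round(s['time_s'],2),'pos',p,'shift cm (tool xyz)',d.round(2),'rows',np.ceil(np.linalg.norm(d)/4.1))
    if R is not None:
        v=Ro.from_matrix(r.T@R).as_rotvec(degrees=True);print('turn deg',v.round(2))
    return s
E
python3 - <<'E'
from h import *
s=go([.6647,.0586,.27],np.column_stack([-KY,-KZ,KX]));print(s['q'])
E
```

```text
t 0.15 pos [ 0.1513 -0.5286  0.2309] shift cm (tool xyz) [-65.51  -3.85 -42.32] rows 20.0
turn deg [  0.04 -61.32  -0.04]
[-86.3615  21.8315  74.3698   0.0003  83.8568 -12.3368]
```

jog_arm(
  rows=[
    {"hand":1,"dx":0,"dy":-0.8,"dz":0,"ax":0,"ay":-6.8,"az":0},
    {"hand":1,"dx":0,"dy":-0.8,"dz":0,"ax":0,"ay":-6.8,"az":0},
    {"hand":1,"dx":0,"dy":-0.8,"dz":0,"ax":0,"ay":-6.8,"az":0},
    {"hand":1,"dx":0,"dy":-0.8,"dz":0,"ax":0,"ay":-6.8,"az":0},
    {"hand":1,"dx":0,"dy":-0.8,"dz":0,"ax":0,"ay":-6.8,"az":0},
  ],
  newtons=40,
)

```text
time_s: 0.57
position: [0.1514, -0.5286, 0.2714]
tool_rot: [[-0.639, -0.0, 0.77], [-0.77, 0.001, -0.639], [-0.001, -1.0, -0.0]]
ft_force: [0.6, 0.1, -0.2]
grip_width: 0.0854
```

jog_arm(
  rows=[
    {"hand":1,"dx":0,"dy":0,"dz":0,"ax":0,"ay":-6.8,"az":0},
    {"hand":1,"dx":0,"dy":0,"dz":0,"ax":0,"ay":-6.8,"az":0},
    {"hand":1,"dx":0,"dy":0,"dz":0,"ax":0,"ay":-6.8,"az":0},
    {"hand":1,"dx":0,"dy":0,"dz":0,"ax":0,"ay":-6.8,"az":0},
    {"hand":1,"dx":0,"dy":0,"dz":0,"ax":0,"ay":0,"az":0},
  ],
)

```text
time_s: 0.98
position: [0.1514, -0.5286, 0.2711]
tool_rot: [[-0.218, -0.0, 0.976], [-0.976, 0.001, -0.218], [-0.001, -1.0, -0.0]]
ft_force: [-0.8, 0.7, -0.8]
grip_width: 0.0851
```

```bash
python3 - <<'E'
from h import *
s=go([.6647,.0586,.27],np.column_stack([-KY,-KZ,KX]));print(s['q'])
E
```

```text
t 0.98 pos [ 0.1514 -0.5286  0.2711] shift cm (tool xyz) [-68.5    0.14  37.31] rows 20.0
turn deg [ 0.01  0.11 -0.03]
[-86.361   20.3881  69.9355   0.0001  89.7101 -73.7759]
```

jog_arm(
  rows=[
    {"hand":1,"dx":-3.4,"dy":0,"dz":1.85,"ax":0,"ay":0,"az":0},
    {"hand":1,"dx":-3.4,"dy":0,"dz":1.85,"ax":0,"ay":0,"az":0},
    {"hand":1,"dx":-3.4,"dy":0,"dz":1.85,"ax":0,"ay":0,"az":0},
    {"hand":1,"dx":-3.4,"dy":0,"dz":1.85,"ax":0,"ay":0,"az":0},
    {"hand":1,"dx":-3.4,"dy":0,"dz":1.85,"ax":0,"ay":0,"az":0},
  ],
)

```text
time_s: 1.4
position: [0.2801, -0.3819, 0.2713]
tool_rot: [[-0.227, 0.0, 0.974], [-0.974, 0.0, -0.227], [-0.0, -1.0, -0.0]]
ft_force: [0.9, -0.6, 0.3]
grip_width: 0.0854
```

jog_arm(
  rows=[
    {"hand":1,"dx":-3.4,"dy":0,"dz":1.85,"ax":0,"ay":0,"az":0},
    {"hand":1,"dx":-3.4,"dy":0,"dz":1.85,"ax":0,"ay":0,"az":0},
    {"hand":1,"dx":-3.4,"dy":0,"dz":1.85,"ax":0,"ay":0,"az":0},
    {"hand":1,"dx":-3.4,"dy":0,"dz":1.85,"ax":0,"ay":0,"az":0},
    {"hand":1,"dx":-3.4,"dy":0,"dz":1.85,"ax":0,"ay":0,"az":0},
  ],
)

```text
time_s: 1.82
position: [0.4081, -0.2366, 0.2714]
tool_rot: [[-0.226, 0.0, 0.974], [-0.974, -0.0, -0.226], [0.0, -1.0, 0.0]]
ft_force: [0.8, -0.5, -1.5]
grip_width: 0.0857
```

jog_arm(
  rows=[
    {"hand":1,"dx":-3.4,"dy":0,"dz":1.85,"ax":0,"ay":0,"az":0},
    {"hand":1,"dx":-3.4,"dy":0,"dz":1.85,"ax":0,"ay":0,"az":0},
    {"hand":1,"dx":-3.4,"dy":0,"dz":1.85,"ax":0,"ay":0,"az":0},
    {"hand":1,"dx":-3.4,"dy":0,"dz":1.85,"ax":0,"ay":0,"az":0},
    {"hand":1,"dx":-3.4,"dy":0,"dz":1.85,"ax":0,"ay":0,"az":0},
  ],
)

```text
time_s: 2.23
position: [0.5361, -0.0912, 0.2713]
tool_rot: [[-0.226, -0.0, 0.974], [-0.974, 0.0, -0.226], [0.0, -1.0, -0.0]]
ft_force: [-0.3, -1.4, 0.8]
grip_width: 0.0854
```

jog_arm(
  rows=[
    {"hand":1,"dx":-3.4,"dy":0,"dz":1.85,"ax":0,"ay":0,"az":0},
    {"hand":1,"dx":-3.4,"dy":0,"dz":1.85,"ax":0,"ay":0,"az":0},
    {"hand":1,"dx":-3.4,"dy":0,"dz":1.85,"ax":0,"ay":0,"az":0},
    {"hand":1,"dx":-3.4,"dy":0,"dz":1.85,"ax":0,"ay":0,"az":0},
    {"hand":1,"dx":0,"dy":0,"dz":0,"ax":0,"ay":0,"az":0},
  ],
)

```text
time_s: 2.65
position: [0.64, 0.028, 0.2696]
tool_rot: [[-0.221, -0.001, 0.975], [-0.975, 0.002, -0.221], [-0.001, -1.0, -0.001]]
ft_force: [0.5, -0.4, -0.3]
grip_width: 0.0853
```

```bash
python3 - <<'E'
from h import *
s=go([.6647,.0586,.13],np.column_stack([-KY,-KZ,KX]));print(s['q'])
im=imaging.get_image('wrist');cv2.imwrite('pics/w1.png',im[:,:,::-1])
print(proj('wrist',[.6647,.0586,.185],s))
E
```

```text
t 2.65 pos [0.64   0.028  0.2696] shift cm (tool xyz) [-3.51 13.96  1.75] rows 4.0
turn deg [ 0.07 -0.07 -0.08]
[-8.1001 30.2428 53.9584  0.0895 95.8648  4.6829]
[300.4646 174.2124]
```

View pics/w1.png

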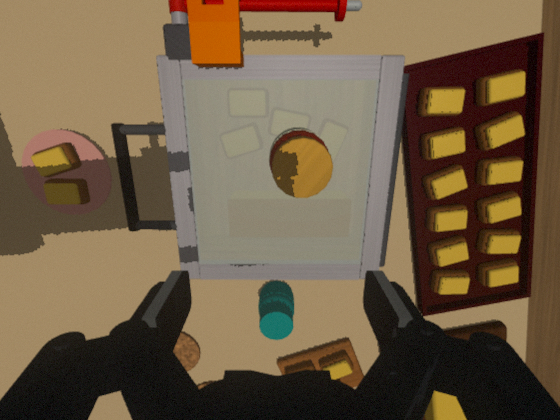

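```bash
python3 - <<'E'
from h import *
s=status.observe()
a=cv2.imread('pics/w1.png')
cv2.imwrite('pics/w1c.png',cv2.resize(a[110:220,240:360],None,fx=5,fy=5,interpolation=cv2.INTER_CUBIC))
t=cv2.imread('pics/top0.png');h=cv2.cvtColor(t,cv2.COLOR_BGR2HSV)
m=cv2.inRange(h,(8,120,150),(25,255,255));m[:,:250]=0;m[:150]=0;m[200:]=0;m[:,300:]=0
c=max(cv2.findContours(m,0,1)[0],key=cv2.contourArea);e=cv2.fitEllipse(c);print(e,onz('top',e[0],.185))
E
```

```text
((266.3007507324219, 169.96734619140625), (14.379593849182129, 14.924193382263184), 92.15571594238281) [0.6671 0.0611 0.185 ]
```

View pics/w1c.png

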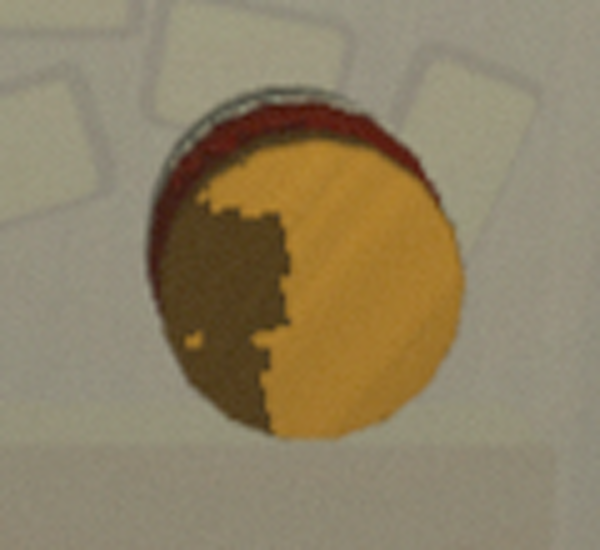

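```bash
python3 - <<'E'
from h import *
s=status.observe()
q=onz('wrist',(302.6,167.4),.185,s);print(q)
go([.666,.0610,.13],np.column_stack([-KY,-KZ,KX]))
E
```

```text
[0.666  0.0609 0.185 ]
t 2.7 pos [0.6386 0.0257 0.2698] shift cm (tool xyz) [-4.04 13.98  1.91] rows 4.0
turn deg [ 0.09 -0.12 -0.01]
```

jog_arm(
  rows=[
    {"hand":1,"dx":-2.1,"dy":1,"dz":1.0,"ax":0,"ay":0,"az":0},
    {"hand":1,"dx":-2.0,"dy":1,"dz":1.0,"ax":0,"ay":0,"az":0},
    {"hand":1,"dx":0,"dy":4,"dz":0,"ax":0,"ay":0,"az":0},
    {"hand":1,"dx":0,"dy":3,"dz":0,"ax":0,"ay":0,"az":0},
    {"hand":1,"dx":0,"dy":0,"dz":0,"ax":0,"ay":0,"az":0},
  ],
)

```text
time_s: 3.12
position: [0.6632, 0.0582, 0.1747]
tool_rot: [[-0.225, -0.012, 0.974], [-0.974, 0.001, -0.225], [0.002, -1.0, -0.012]]
ft_force: [0.5, -0.5, -1.5]
grip_width: 0.085
```

```bash
python3 - <<'E'
from h import *
go([.666,.0610,.13],np.column_stack([-KY,-KZ,KX]))
E
```

```text
t 3.12 pos [0.6632 0.0582 0.1747] shift cm (tool xyz) [-0.35  4.47  0.26] rows 2.0
turn deg [ 0.69 -0.31  0.11]
```

jog_arm(
  rows=[
    {"hand":1,"dx":-0.1,"dy":2.5,"dz":0.0,"ax":0,"ay":0,"az":0},
    {"hand":1,"dx":0,"dy":2.4,"dz":0.0,"ax":0,"ay":0,"az":0},
    {"hand":1,"dx":0,"dy":0,"dz":0,"ax":0,"ay":0,"az":0},
    {"hand":0.3,"dx":0,"dy":0,"dz":0,"ax":0,"ay":0,"az":0},
    {"hand":0.3,"dx":0,"dy":0,"dz":0,"ax":0,"ay":0,"az":0},
  ],
)

```text
time_s: 3.53
position: [0.6672, 0.0591, 0.135]
tool_rot: [[-0.223, 0.003, 0.975], [-0.975, -0.0, -0.223], [-0.0, -1.0, 0.003]]
ft_force: [-0.2, 0.5, -0.3]
grip_width: 0.0638
```

jog_arm(
  rows=[
    {"hand":0.3,"dx":0,"dy":0,"dz":0.0,"ax":0,"ay":0,"az":0},
    {"hand":0.3,"dx":0,"dy":0,"dz":0.0,"ax":0,"ay":0,"az":0},
    {"hand":0.3,"dx":0,"dy":0,"dz":0,"ax":0,"ay":0,"az":0},
    {"hand":0.3,"dx":0,"dy":0,"dz":0,"ax":0,"ay":0,"az":0},
    {"hand":0.3,"dx":0,"dy":0,"dz":0,"ax":0,"ay":0,"az":0},
  ],
)

```text
time_s: 3.95
position: [0.6672, 0.0593, 0.1353]
tool_rot: [[-0.223, 0.004, 0.975], [-0.975, -0.001, -0.223], [-0.0, -1.0, 0.004]]
ft_force: [-0.2, -1.1, 5.7]
grip_width: 0.05
```

jog_arm(
  rows=[
    {"hand":0.3,"dx":0,"dy":-1,"dz":0.0,"ax":0,"ay":0,"az":0},
    {"hand":0.3,"dx":0,"dy":-2,"dz":0.0,"ax":0,"ay":0,"az":0},
    {"hand":0.3,"dx":0,"dy":-3,"dz":0,"ax":0,"ay":0,"az":0},
    {"hand":0.3,"dx":0,"dy":-3,"dz":0,"ax":0,"ay":0,"az":0},
    {"hand":0.3,"dx":0,"dy":0,"dz":0,"ax":0,"ay":0,"az":0},
  ],
)

```text
time_s: 4.37
position: [0.6681, 0.0595, 0.2307]
tool_rot: [[-0.222, 0.013, 0.975], [-0.975, -0.001, -0.222], [-0.002, -1.0, 0.012]]
ft_force: [0.7, -0.3, -0.3]
grip_width: 0.0502
```

```bash
python3 - <<'E'
from h import *
go([.4343,-.3573,.235],np.column_stack([-KY,-KZ,KX]))
s=status.observe();im=imaging.get_image('wrist');cv2.imwrite('pics/w2.png',im[:,:,::-1])
print(s['ft_force'])
E
```

```text
t 4.37 pos [0.6681 0.0595 0.2307] shift cm (tool xyz) [ 45.84  -0.68 -13.53] rows 12.0
turn deg [-0.71 -0.13 -0.1 ]
[ 0.6933 -0.3436 -0.3431]
```

View pics/w2.png

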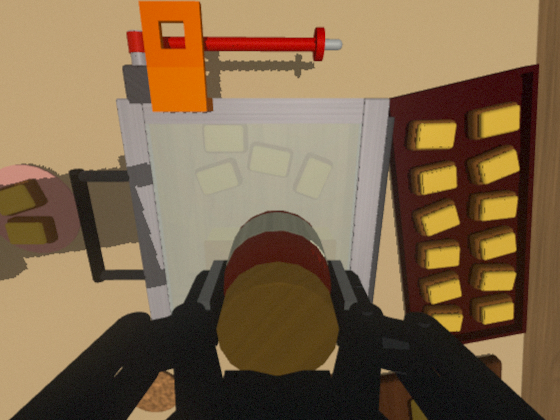

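jog_arm(
  rows=[
    {"hand":0.3,"dx":2,"dy":0,"dz":-0.6,"ax":0,"ay":0,"az":0},
    {"hand":0.3,"dx":3.5,"dy":0,"dz":-1.0,"ax":0,"ay":0,"az":0},
    {"hand":0.3,"dx":3.8,"dy":0,"dz":-1.1,"ax":0,"ay":0,"az":0},
    {"hand":0.3,"dx":3.8,"dy":0,"dz":-1.1,"ax":0,"ay":0,"az":0},
    {"hand":0.3,"dx":3.8,"dy":0,"dz":-1.1,"ax":0,"ay":0,"az":0},
  ],
)

```text
time_s: 4.83
position: [0.5796, -0.0953, 0.2221]
tool_rot: [[-0.222, -0.001, 0.975], [-0.975, 0.0, -0.222], [-0.0, -1.0, -0.001]]
ft_force: [1.2, -0.7, -1.5]
grip_width: 0.0502
```

jog_arm(
  rows=[
    {"hand":0.3,"dx":3.8,"dy":0,"dz":-1.1,"ax":0,"ay":0,"az":0},
    {"hand":0.3,"dx":3.8,"dy":0,"dz":-1.1,"ax":0,"ay":0,"az":0},
    {"hand":0.3,"dx":3.8,"dy":0,"dz":-1.1,"ax":0,"ay":0,"az":0},
    {"hand":0.3,"dx":3.8,"dy":0,"dz":-1.1,"ax":0,"ay":0,"az":0},
    {"hand":0.3,"dx":3.8,"dy":0,"dz":-1.1,"ax":0,"ay":0,"az":0},
  ],
)

```text
time_s: 5.25
position: [0.4837, -0.2685, 0.2222]
tool_rot: [[-0.222, -0.001, 0.975], [-0.975, 0.001, -0.222], [-0.0, -1.0, -0.001]]
ft_force: [0.8, -1.1, -1.2]
grip_width: 0.0499
```

jog_arm(
  rows=[
    {"hand":0.3,"dx":3.8,"dy":0,"dz":-1.1,"ax":0,"ay":0,"az":0},
    {"hand":0.3,"dx":3.0,"dy":0,"dz":-1.1,"ax":0,"ay":0,"az":0},
    {"hand":0.3,"dx":2,"dy":0,"dz":-1,"ax":0,"ay":0,"az":0},
    {"hand":0.3,"dx":0,"dy":0,"dz":0,"ax":0,"ay":0,"az":0},
    {"hand":0.3,"dx":0,"dy":0,"dz":0,"ax":0,"ay":0,"az":0},
  ],
)

```text
time_s: 5.67
position: [0.4337, -0.3465, 0.222]
tool_rot: [[-0.224, -0.001, 0.975], [-0.975, 0.001, -0.224], [-0.001, -1.0, -0.001]]
ft_force: [0.0, 1.0, -1.5]
grip_width: 0.0503
```

```bash
python3 - <<'E'
from h import *
s=go([.4343,-.3573,.031],np.column_stack([-KY,-KZ,KX]))
im=imaging.get_image('wrist');cv2.imwrite('pics/w3.png',im[:,:,::-1])
print(s['ft_force'])
t=cv2.imread('pics/top0.png').astype(int);hsv=cv2.cvtColor(t.astype('uint8'),cv2.COLOR_BGR2HSV)
cv2.imwrite('pics/t.png',t)
m=(t[:,:,2]<150).astype('uint8')*255
m[:,:383]=0;m[:,428]=0;m[:235]=0;m[275:]=0;m[:,428:]=0
c=max(cv2.findContours(m,0,1)[0],key=cv2.contourArea);e=cv2.fitEllipse(c);print(e,onz('top',e[0],.006))
E
```

```text
t 5.67 pos [ 0.4337 -0.3465  0.222 ] shift cm (tool xyz) [ 1.06 19.1   0.31] rows 5.0
turn deg [ 0.04 -0.26 -0.05]
[ 0.0288  1.0011 -1.4547]
((404.5557861328125, 254.6435089111328), (28.532012939453125, 29.96558952331543), 138.94676208496094) [ 0.4346 -0.356   0.006 ][ WARN:0@1.316] global loadsave.cpp:1063 imwrite_ Unsupported depth image for selected encoder is fallbacked to CV_8U.
```

View pics/w3.png

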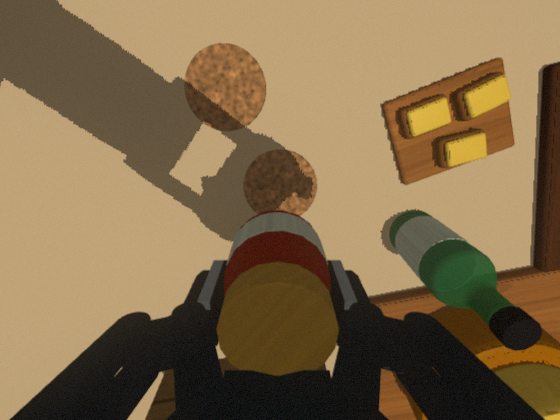

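jog_arm(
  rows=[
    {"hand":0.3,"dx":1.0,"dy":2.5,"dz":0.3,"ax":0,"ay":0,"az":0},
    {"hand":0.3,"dx":0,"dy":4,"dz":0,"ax":0,"ay":0,"az":0},
    {"hand":0.3,"dx":0,"dy":4,"dz":0,"ax":0,"ay":0,"az":0},
    {"hand":0.3,"dx":0,"dy":3,"dz":0,"ax":0,"ay":0,"az":0},
    {"hand":0.3,"dx":0,"dy":2,"dz":0,"ax":0,"ay":0,"az":0},
  ],
)

```text
time_s: 6.13
position: [0.4351, -0.354, 0.0643]
tool_rot: [[-0.22, -0.003, 0.975], [-0.975, 0.004, -0.22], [-0.003, -1.0, -0.003]]
ft_force: [-0.6, 0.9, -2.0]
grip_width: 0.0501
```

jog_arm(
  rows=[
    {"hand":0.3,"dx":0,"dy":1.5,"dz":0,"ax":0,"ay":0,"az":0},
    {"hand":0.3,"dx":0,"dy":1,"dz":0,"ax":0,"ay":0,"az":0},
    {"hand":0.3,"dx":0,"dy":0.5,"dz":0,"ax":0,"ay":0,"az":0},
    {"hand":0.3,"dx":0,"dy":0,"dz":0,"ax":0,"ay":0,"az":0},
    {"hand":0.3,"dx":0,"dy":0,"dz":0,"ax":0,"ay":0,"az":0},
  ],
)

```text
time_s: 6.55
position: [0.4358, -0.3564, 0.038]
tool_rot: [[-0.221, 0.001, 0.975], [-0.975, -0.001, -0.221], [0.001, -1.0, 0.001]]
ft_force: [0.2, 0.6, -1.1]
grip_width: 0.0502
```

```bash
python3 - <<'E'
from h import *
s=go([.4345,-.3565,.0313],np.column_stack([-KY,-KZ,KX]))
print(s['ft_force'])
E
```

```text
t 6.55 pos [ 0.4358 -0.3564  0.038 ] shift cm (tool xyz) [ 0.04  0.67 -0.12] rows 1.0
turn deg [-0.05 -0.09  0.04]
[ 0.2267  0.5988 -1.1183]
```

jog_arm(
  rows=[
    {"hand":0.3,"dx":0,"dy":0.3,"dz":-0.1,"ax":0,"ay":0,"az":0},
    {"hand":0.3,"dx":0,"dy":0.2,"dz":0,"ax":0,"ay":0,"az":0},
    {"hand":0.3,"dx":0,"dy":0.1,"dz":0,"ax":0,"ay":0,"az":0},
    {"hand":0.3,"dx":0,"dy":0,"dz":0,"ax":0,"ay":0,"az":0},
    {"hand":0.3,"dx":0,"dy":0,"dz":0,"ax":0,"ay":0,"az":0},
  ],
)

```text
time_s: 6.97
position: [0.4342, -0.3563, 0.0315]
tool_rot: [[-0.222, 0.0, 0.975], [-0.975, -0.0, -0.222], [0.0, -1.0, 0.0]]
ft_force: [-0.4, -0.3, -1.6]
grip_width: 0.0499
```

jog_arm(
  rows=[
    {"hand":0.3,"dx":0,"dy":0.1,"dz":0,"ax":0,"ay":0,"az":0},
    {"hand":0.3,"dx":0,"dy":0,"dz":0,"ax":0,"ay":0,"az":0},
    {"hand":0.3,"dx":0,"dy":0.1,"dz":0,"ax":0,"ay":0,"az":0},
    {"hand":0.3,"dx":0,"dy":0,"dz":0,"ax":0,"ay":0,"az":0},
    {"hand":0.3,"dx":0,"dy":0,"dz":0,"ax":0,"ay":0,"az":0},
  ],
)

```text
time_s: 7.38
position: [0.4343, -0.3565, 0.0313]
tool_rot: [[-0.222, 0.001, 0.975], [-0.975, -0.001, -0.222], [0.001, -1.0, 0.001]]
ft_force: [-4.3, 4.2, 16.2]
grip_width: 0.05
```

jog_arm(
  rows=[
    {"hand":0.3,"dx":0,"dy":-0.1,"dz":0,"ax":0,"ay":0,"az":0},
    {"hand":0.7,"dx":0,"dy":0,"dz":0,"ax":0,"ay":0,"az":0},
    {"hand":1,"dx":0,"dy":0,"dz":0,"ax":0,"ay":0,"az":0},
    {"hand":1,"dx":0,"dy":0,"dz":0,"ax":0,"ay":0,"az":0},
    {"hand":1,"dx":0,"dy":0,"dz":0,"ax":0,"ay":0,"az":0},
  ],
)

```text
time_s: 7.8
position: [0.4342, -0.3562, 0.0302]
tool_rot: [[-0.222, -0.0, 0.975], [-0.975, 0.0, -0.222], [-0.0, -1.0, -0.0]]
ft_force: [0.9, 0.2, -1.0]
grip_width: 0.0852
```

jog_arm(
  rows=[
    {"hand":1,"dx":0,"dy":-2,"dz":0,"ax":0,"ay":0,"az":0},
    {"hand":1,"dx":0,"dy":-4,"dz":0,"ax":0,"ay":0,"az":0},
    {"hand":1,"dx":0,"dy":-4,"dz":0,"ax":0,"ay":0,"az":0},
    {"hand":1,"dx":0,"dy":-4,"dz":0,"ax":0,"ay":0,"az":0},
    {"hand":1,"dx":0,"dy":-4,"dz":0,"ax":0,"ay":0,"az":0},
  ],
)

```text
time_s: 8.22
position: [0.4339, -0.3559, 0.2122]
tool_rot: [[-0.222, -0.0, 0.975], [-0.975, 0.0, -0.222], [-0.0, -1.0, -0.0]]
ft_force: [0.8, -0.8, 0.1]
grip_width: 0.0854
```

```bash
python3 - <<'E'
from h import *
im=imaging.get_image('side');cv2.imwrite('pics/s4.png',im[:,:,::-1])
s=status.observe()
im=imaging.get_image('wrist');cv2.imwrite('pics/w4.png',im[:,:,::-1])
R=None
print(s['position'],s['q'],s['ft_force'])
E
```

```text
[ 0.4358 -0.358   0.2205] [-51.4291  23.3273  73.7302   0.0016  82.1685 -38.6166] [ 0.6724 -0.8041  7.188 ]
```

View pics/w4.png

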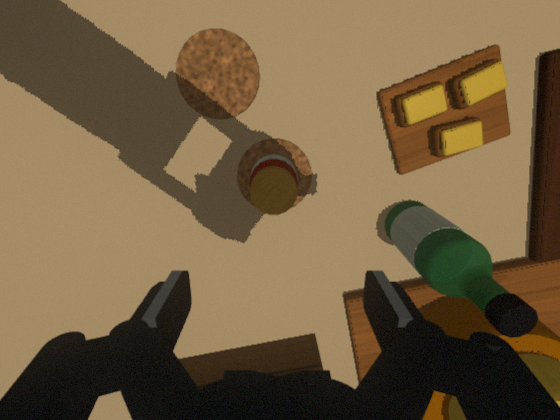

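View pics/s4.png

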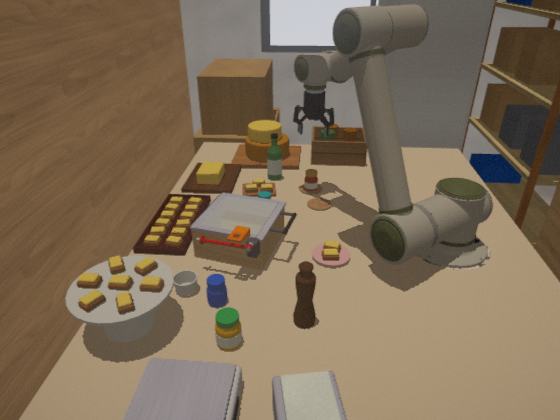

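jog_arm(
  rows=[
    {"hand":0.4,"dx":0,"dy":0,"dz":0,"ax":6.5,"ay":0,"az":0},
    {"hand":0.4,"dx":0,"dy":0,"dz":0,"ax":6.5,"ay":0,"az":0},
    {"hand":0.4,"dx":0,"dy":0,"dz":0,"ax":6.5,"ay":0,"az":0},
    {"hand":0.4,"dx":0,"dy":0,"dz":0,"ax":6.5,"ay":0,"az":0},
    {"hand":0.4,"dx":0,"dy":0,"dz":0,"ax":6.5,"ay":0,"az":0},
  ],
)

```text
time_s: 8.73
position: [0.4339, -0.3564, 0.2106]
tool_rot: [[-0.224, 0.527, 0.82], [-0.975, -0.123, -0.187], [0.002, -0.841, 0.542]]
ft_force: [0.2, 0.1, 0.0]
grip_width: 0.0339
```

jog_arm(
  rows=[
    {"hand":0.4,"dx":0,"dy":0,"dz":0,"ax":6.5,"ay":0,"az":0},
    {"hand":0.4,"dx":0,"dy":0,"dz":0,"ax":6.0,"ay":0,"az":0},
    {"hand":0.4,"dx":-2,"dy":0,"dz":0,"ax":0,"ay":0,"az":0},
    {"hand":0.4,"dx":-4,"dy":0,"dz":0,"ax":0,"ay":0,"az":0},
    {"hand":0.4,"dx":-4,"dy":0,"dz":0,"ax":0,"ay":0,"az":0},
  ],
)

```text
time_s: 9.15
position: [0.4558, -0.2584, 0.2095]
tool_rot: [[-0.224, 0.681, 0.697], [-0.975, -0.156, -0.162], [-0.002, -0.715, 0.699]]
ft_force: [-0.3, 0.6, -0.8]
grip_width: 0.0334
```

```bash
cat >> h.py <<'E'
def RT(t):
    t=np.radians(t);return np.column_stack([-KY,np.sin(t)*KX-np.cos(t)*KZ,np.cos(t)*KX+np.sin(t)*KZ])
E
python3 - <<'E'
from h import *
s=go(k2w(-.235,0,.2),RT(45));print(s['q'])
E
```

```text
t 9.15 pos [ 0.4558 -0.2584  0.2095] shift cm (tool xyz) [-32.96  -7.41  -9.03] rows 9.0
turn deg [ 0.67 -0.26  0.11]
[-57.2202   9.1419 111.3438  53.3982  37.4933 -81.7163]
```

jog_arm(
  rows=[
    {"hand":0.4,"dx":-3.6,"dy":-0.7,"dz":-0.9,"ax":0,"ay":0,"az":0},
    {"hand":0.4,"dx":-3.6,"dy":-0.7,"dz":-0.9,"ax":0,"ay":0,"az":0},
    {"hand":0.4,"dx":-3.6,"dy":-0.7,"dz":-0.9,"ax":0,"ay":0,"az":0},
    {"hand":0.4,"dx":-3.6,"dy":-0.7,"dz":-0.9,"ax":0,"ay":0,"az":0},
    {"hand":0.4,"dx":-3.6,"dy":-0.7,"dz":-0.9,"ax":0,"ay":0,"az":0},
  ],
)

```text
time_s: 9.57
position: [0.4401, -0.069, 0.2038]
tool_rot: [[-0.222, 0.683, 0.696], [-0.975, -0.155, -0.159], [-0.001, -0.714, 0.7]]
ft_force: [0.7, -0.6, 0.2]
grip_width: 0.0337
```

jog_arm(
  rows=[
    {"hand":0.4,"dx":-3.6,"dy":-0.7,"dz":-0.9,"ax":0,"ay":0,"az":0},
    {"hand":0.4,"dx":-3.6,"dy":-0.7,"dz":-0.9,"ax":0,"ay":0,"az":0},
    {"hand":0.4,"dx":-3.6,"dy":-0.7,"dz":-0.9,"ax":0,"ay":0,"az":0},
    {"hand":0.4,"dx":0,"dy":0,"dz":0,"ax":0,"ay":0,"az":0},
    {"hand":0.4,"dx":0,"dy":0,"dz":0,"ax":0,"ay":0,"az":0},
  ],
)

```text
time_s: 9.98
position: [0.4348, -0.0127, 0.199]
tool_rot: [[-0.223, 0.67, 0.708], [-0.975, -0.155, -0.16], [0.002, -0.726, 0.687]]
ft_force: [0.2, -0.5, 0.4]
grip_width: 0.034
```

```bash
python3 - <<'E'
from h import *
s=go(k2w(-.22,0,.165),RT(45));print(s['q'])
im=imaging.get_image('wrist');cv2.imwrite('pics/w5.png',im[:,:,::-1])
print([proj('wrist',k2w(-.16,y,.105),s) for y in (-.056,0,.056)])
print('plate hole etc',proj('wrist',k2w(-.055,.155,.13),s))
E
```

```text
t 9.98 pos [ 0.4348 -0.0127  0.199 ] shift cm (tool xyz) [-9.51  0.69 -4.18] rows 3.0
turn deg [ 1.57 -0.03  0.2 ]
[-20.5629   0.2635 123.6516  22.1501  13.8997 -27.2513]
[array([226.1839, 166.6735]), array([221.8083,  89.2475]), array([216.6272,  -2.4317])]
plate hole etc [ 351.8546 -139.9728]
```

View pics/w5.png

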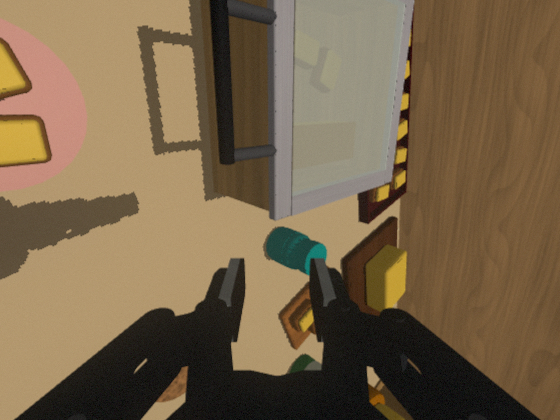

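jog_arm(
  rows=[
    {"hand":0.3,"dx":0,"dy":0,"dz":0,"ax":-7,"ay":0,"az":0},
    {"hand":0.3,"dx":0,"dy":0,"dz":0,"ax":-7,"ay":0,"az":0},
    {"hand":0.3,"dx":0,"dy":0,"dz":0,"ax":-0.5,"ay":0,"az":0},
    {"hand":0.3,"dx":0,"dy":0,"dz":0,"ax":0,"ay":0,"az":0},
    {"hand":0.3,"dx":0,"dy":0,"dz":0,"ax":0,"ay":0,"az":0},
  ],
)

```text
time_s: 10.45
position: [0.4355, -0.0122, 0.1983]
tool_rot: [[-0.221, 0.494, 0.841], [-0.975, -0.109, -0.192], [-0.003, -0.863, 0.506]]
ft_force: [0.1, -0.3, 0.5]
grip_width: 0.0258
```

```bash
python3 - <<'E'
from h import *
s=go(k2w(-.19,0,.157),RT(30));print(s['q'])
E
```

```text
t 10.45 pos [ 0.4355 -0.0122  0.1983] shift cm (tool xyz) [-9.43  3.8  -1.76] rows 3.0
turn deg [-0.37 -0.14 -0.15]
[-19.435    1.6536 114.3804   6.3593  33.9504 -10.9585]
```

jog_arm(
  rows=[
    {"hand":0.3,"dx":-3.2,"dy":0.8,"dz":-0.6,"ax":0,"ay":0,"az":0},
    {"hand":0.3,"dx":-3.2,"dy":1.5,"dz":-0.6,"ax":0,"ay":0,"az":0},
    {"hand":0.3,"dx":-3.0,"dy":1.5,"dz":-0.5,"ax":0,"ay":0,"az":0},
    {"hand":0.3,"dx":0,"dy":0,"dz":0,"ax":0,"ay":0,"az":0},
    {"hand":0.3,"dx":0,"dy":0,"dz":0,"ax":0,"ay":0,"az":0},
  ],
)

```text
time_s: 10.87
position: [0.4596, 0.0802, 0.1563]
tool_rot: [[-0.216, 0.49, 0.844], [-0.976, -0.106, -0.189], [-0.003, -0.865, 0.502]]
ft_force: [-0.4, 0.2, 0.6]
grip_width: 0.0254
```

```bash
python3 - <<'E'
from h import *
s=go(k2w(-.1505,0,.0885),RT(30));print(s['q'])
im=imaging.get_image('wrist');cv2.imwrite('pics/w6.png',im[:,:,::-1])
print([proj('wrist',k2w(-.16,y,.105),s) for y in (-.056,0,.056)])
im=imaging.get_image('side');cv2.imwrite('pics/s6.png',im[:,:,::-1])
E
```

```text
t 10.87 pos [0.4596 0.0802 0.1563] shift cm (tool xyz) [0.13 7.89 0.09] rows 2.0
turn deg [-0.11  0.08 -0.26]
[ -1.7383  10.142  113.4237 -11.4811  27.204   19.6655]
[array([278.3559, 297.5023]), array([278.547 , 231.1113]), array([278.7721, 152.8853])]
```

View pics/w6.png

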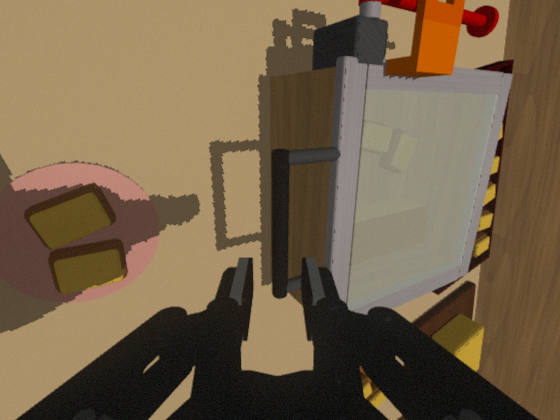

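View pics/s6.png

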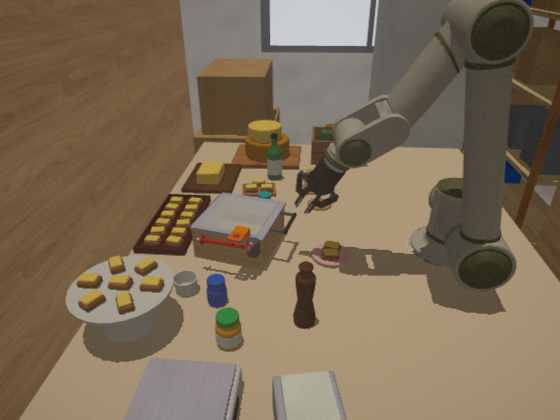

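jog_arm(
  rows=[
    {"hand":0.3,"dx":0,"dy":2,"dz":0.2,"ax":0,"ay":0,"az":0},
    {"hand":0.3,"dx":0,"dy":2.5,"dz":0,"ax":0,"ay":0,"az":0},
    {"hand":0.3,"dx":0,"dy":2,"dz":0,"ax":0,"ay":0,"az":0},
    {"hand":0.3,"dx":0,"dy":1.2,"dz":0,"ax":0,"ay":0,"az":0},
    {"hand":0.3,"dx":0,"dy":0,"dz":0,"ax":0,"ay":0,"az":0},
  ],
)

```text
time_s: 11.38
position: [0.5003, 0.0682, 0.0911]
tool_rot: [[-0.223, 0.49, 0.843], [-0.975, -0.11, -0.194], [-0.002, -0.865, 0.502]]
ft_force: [-0.9, -0.2, 0.3]
grip_width: 0.0256
```

```bash
python3 - <<'E'
from h import *
s=go(k2w(-.1505,0,.0885),RT(30));print(s['q'],s['ft_force'])
im=imaging.get_image('wrist');cv2.imwrite('pics/w7.png',im[:,:,::-1])
E
```

```text
t 11.38 pos [0.5003 0.0682 0.0911] shift cm (tool xyz) [-0.18  0.12 -0.3 ] rows 1.0
turn deg [-0.14 -0.24 -0.02]
[ -3.2428  20.6498 113.7244 -16.8117  16.4882  24.5938] [-0.8813 -0.2139  0.2812]
```

View pics/w7.png

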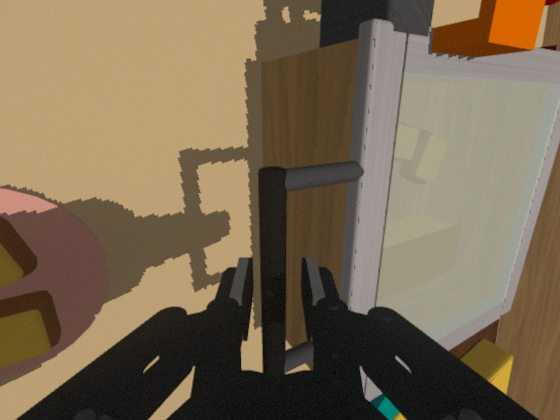

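jog_arm(
  rows=[
    {"hand":0.0,"dx":0,"dy":0,"dz":-0.1,"ax":0,"ay":0,"az":0},
    {"hand":0.0,"dx":0,"dy":0,"dz":0,"ax":0,"ay":0,"az":0},
    {"hand":0.0,"dx":0,"dy":0,"dz":0,"ax":0,"ay":0,"az":0},
    {"hand":0.0,"dx":0,"dy":0,"dz":0,"ax":0,"ay":0,"az":0},
    {"hand":0.0,"dx":0,"dy":0,"dz":0,"ax":0,"ay":0,"az":0},
  ],
  newtons=30,
)

```text
time_s: 11.85
position: [0.498, 0.0696, 0.092]
tool_rot: [[-0.221, 0.49, 0.843], [-0.975, -0.11, -0.192], [-0.002, -0.865, 0.502]]
ft_force: [-5.6, -5.6, 0.7]
grip_width: 0.0109
```

```bash
python3 - <<'E'
from h import *
s=status.observe();R=np.array(s['tool_rot']);p=np.array(s['position'])
g=p-.019*R[:,1]; d=g-O; print('grasp in keeper',d@KX,d@KY,g[2],s['grip_width'],s['ft_force'])
# arc in tool axes (fixed orientation tilt 30)
gk=np.array([d@KX,g[2]]);h=np.array([.11,.1]);r0=gk-h
Rk=RT(30)
prev=r0
for a in np.arange(5,66,5):
    t=np.radians(a);r=np.array([r0[0]*np.cos(t)+r0[1]*np.sin(t),-r0[0]*np.sin(t)+r0[1]*np.cos(t)])
    w=(r-prev)[0]*KX+(r-prev)[1]*KZ;prev=r
    print(a,(Rk.T@w*100).round(2),(r+h).round(4))
E
```

```text
grasp in keeper -0.1606054718072223 -0.000932236020060824 0.1084705150411722 0.01086640324051353 [-5.6166 -5.6303  0.6827]
5 [ 0.   -1.95  1.33] [-0.1588  0.132 ]
10 [ 0.   -1.83  1.5 ] [-0.155   0.1553]
15 [ 0.   -1.69  1.65] [-0.1492  0.1782]
20 [-0.   -1.54  1.79] [-0.1414  0.2005]
25 [ 0.   -1.38  1.92] [-0.1317  0.222 ]
30 [ 0.   -1.21  2.03] [-0.1201  0.2426]
35 [ 0.   -1.02  2.13] [-0.1068  0.2622]
40 [ 0.   -0.84  2.21] [-0.0919  0.2804]
45 [ 0.   -0.64  2.27] [-0.0754  0.2973]
50 [ 0.   -0.44  2.32] [-0.0575  0.3127]
55 [ 0.   -0.23  2.35] [-0.0383  0.3265]
60 [ 0.   -0.03  2.36] [-0.018   0.3386]
65 [0.   0.18 2.36] [0.0033 0.3488]
```

jog_arm(
  rows=[
    {"hand":0.0,"dx":0,"dy":-0.98,"dz":0.65,"ax":0,"ay":0,"az":0},
    {"hand":0.0,"dx":0,"dy":-0.96,"dz":0.68,"ax":0,"ay":0,"az":0},
    {"hand":0.0,"dx":0,"dy":-0.93,"dz":0.73,"ax":0,"ay":0,"az":0},
    {"hand":0.0,"dx":0,"dy":-0.9,"dz":0.77,"ax":0,"ay":0,"az":0},
    {"hand":0.0,"dx":0,"dy":-0.86,"dz":0.81,"ax":0,"ay":0,"az":0},
  ],
)

```text
time_s: 12.27
position: [0.5044, 0.0681, 0.1497]
tool_rot: [[-0.221, 0.486, 0.845], [-0.975, -0.109, -0.192], [-0.001, -0.867, 0.498]]
ft_force: [-7.0, -2.5, -4.6]
grip_width: 0.0103
```

```bash
cat >> h.py <<'E'
def gk():
    s=status.observe();R=np.array(s['tool_rot']);p=np.array(s['position'])
    g=p-.019*R[:,1]; d=g-O
    v=np.array([d@KX-.11,g[2]-.1])
    print('t',s['time_s'],'grasp k',round(d@KX,4),round(d@KY,4),round(g[2],4),'r',np.hypot(*v).round(4),'lid rad~',(np.arctan2(v[1],-v[0])-.0185).round(3),'ft',np.array(s['ft_force']).round(1),'w',s['grip_width'],'q',np.array(s['q']).round(1))
    return s
E
python3 - <<'E'
from h import *
gk()
E
```

```text
t 12.2667 grasp k -0.154 -0.001 0.1662 r 0.2721 lid rad~ 0.227 ft [-7.  -2.5 -4.6] w 0.010311362078796744 q [ -3.2  14.5 108.4 -10.   27.9  17.2]
```

jog_arm(
  rows=[
    {"hand":0.0,"dx":0,"dy":-1.3,"dz":1.37,"ax":0,"ay":0,"az":0},
    {"hand":0.0,"dx":0,"dy":-1.21,"dz":1.45,"ax":0,"ay":0,"az":0},
    {"hand":0.0,"dx":0,"dy":-1.1,"dz":1.54,"ax":0,"ay":0,"az":0},
    {"hand":0.0,"dx":0,"dy":-0.99,"dz":1.61,"ax":0,"ay":0,"az":0},
    {"hand":0.0,"dx":0,"dy":-0.88,"dz":1.67,"ax":0,"ay":0,"az":0},
  ],
)

```text
time_s: 12.68
position: [0.5403, 0.0601, 0.2359]
tool_rot: [[-0.22, 0.484, 0.847], [-0.975, -0.108, -0.192], [-0.001, -0.868, 0.496]]
ft_force: [-13.6, -1.3, 3.8]
grip_width: 0.0108
```

```bash
python3 - <<'E'
from h import *
gk()
E
```

```text
t 12.6833 grasp k -0.1171 -0.0009 0.2524 r 0.2735 lid rad~ 0.572 ft [-13.6  -1.3   3.8] w 0.01076128542101034 q [-4.1 10.8 95.6 -6.  44.2 11.8]
```

```bash
python3 - <<'E'
from h import *
c=np.array([.11,.1035]);r0=np.array([-.1606,.1085])-c
cur=np.array([-.1171,.2524])
Rk=RT(30);prev=None
s=status.observe();R=np.array(s['tool_rot'])
for a in [32.5,36.5,40.5,44.5,48.5,52.5,56.5,59.5,61,62.5]:
    t=np.radians(a);r=c+np.array([r0[0]*np.cos(t)+r0[1]*np.sin(t),-r0[0]*np.sin(t)+r0[1]*np.cos(t)])
    d=r-(cur if prev is None else prev);prev=r
    print(a,(R.T@(d[0]*KX+d[1]*KZ)*100).round(2),r.round(4))
E
```

```text
32.5 [-0.    0.02  0.17] [-0.1155  0.2531]
36.5 [-0.   -0.79  1.72] [-0.1045  0.2685]
40.5 [-0.   -0.67  1.77] [-0.0925  0.283 ]
44.5 [-0.   -0.54  1.81] [-0.0795  0.2967]
48.5 [-0.   -0.41  1.84] [-0.0656  0.3095]
52.5 [-0.   -0.29  1.87] [-0.0508  0.3212]
56.5 [-0.   -0.15  1.88] [-0.0352  0.3319]
59.5 [-0.   -0.03  1.42] [-0.023   0.3392]
61 [-0.    0.01  0.71] [-0.0168  0.3426]
62.5 [-0.    0.03  0.71] [-0.0105  0.3458]
```

jog_arm(
  rows=[
    {"hand":0.0,"dx":0,"dy":-0.9,"dz":1.7,"ax":0,"ay":0,"az":0},
    {"hand":0.0,"dx":0,"dy":-0.75,"dz":1.75,"ax":0,"ay":0,"az":0},
    {"hand":0.0,"dx":0,"dy":-0.55,"dz":1.8,"ax":0,"ay":0,"az":0},
    {"hand":0.0,"dx":0,"dy":-0.4,"dz":1.85,"ax":0,"ay":0,"az":0},
    {"hand":0.0,"dx":0,"dy":-0.3,"dz":1.85,"ax":0,"ay":0,"az":0},
  ],
)

```text
time_s: 13.1
position: [0.6049, 0.0454, 0.3076]
tool_rot: [[-0.22, 0.491, 0.843], [-0.975, -0.109, -0.191], [-0.002, -0.864, 0.503]]
ft_force: [-1.9, -0.3, -2.8]
grip_width: 0.0106
```

```bash
python3 - <<'E'
from h import *
gk()
im=imaging.get_image('side');cv2.imwrite('pics/s8.png',im[:,:,::-1])
E
```

```text
t 13.1 grasp k -0.0511 -0.001 0.3241 r 0.276 lid rad~ 0.929 ft [-1.9 -0.3 -2.8] w 0.010613013068406885 q [-5.3 13.5 79.7 -4.3 56.9  8.8]
```

View pics/s8.png

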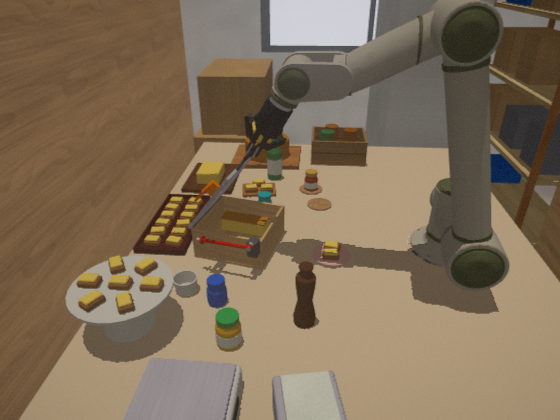

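jog_arm(
  rows=[
    {"hand":0.0,"dx":0,"dy":-0.15,"dz":1.5,"ax":0,"ay":0,"az":0},
    {"hand":0.0,"dx":0,"dy":-0.05,"dz":1.1,"ax":0,"ay":0,"az":0},
    {"hand":0.0,"dx":0,"dy":0,"dz":0.7,"ax":0,"ay":0,"az":0},
    {"hand":0.0,"dx":0,"dy":0,"dz":0,"ax":0,"ay":0,"az":0},
    {"hand":0.0,"dx":0,"dy":0,"dz":0,"ax":0,"ay":0,"az":0},
  ],
)

```text
time_s: 13.57
position: [0.6325, 0.0393, 0.3255]
tool_rot: [[-0.221, 0.494, 0.841], [-0.975, -0.109, -0.192], [-0.003, -0.863, 0.506]]
ft_force: [-4.1, -2.2, 5.8]
grip_width: 0.0105
```

```bash
python3 - <<'E'
from h import *
gk()
E
```

```text
t 13.5667 grasp k -0.0228 -0.0009 0.3419 r 0.2759 lid rad~ 1.05 ft [-4.1 -2.2  5.8] w 0.010456450945023647 q [-5.7 15.6 73.9 -3.9 60.4  8.1]
```

jog_arm(
  rows=[
    {"hand":0.15,"dx":0,"dy":0,"dz":0,"ax":0,"ay":0,"az":0},
    {"hand":0.35,"dx":0,"dy":0,"dz":0,"ax":0,"ay":0,"az":0},
    {"hand":0.35,"dx":0,"dy":0,"dz":0,"ax":0,"ay":0,"az":0},
    {"hand":0.35,"dx":0,"dy":-1.5,"dz":0,"ax":0,"ay":0,"az":0},
    {"hand":0.35,"dx":0,"dy":-3,"dz":0,"ax":0,"ay":0,"az":0},
  ],
)

```text
time_s: 13.98
position: [0.6102, 0.044, 0.3595]
tool_rot: [[-0.221, 0.485, 0.846], [-0.975, -0.109, -0.193], [-0.002, -0.868, 0.497]]
ft_force: [0.7, 1.1, 0.7]
grip_width: 0.0297
```

jog_arm(
  rows=[
    {"hand":0.35,"dx":0,"dy":-3,"dz":0,"ax":0,"ay":0,"az":0},
    {"hand":0.35,"dx":0,"dy":-3,"dz":0,"ax":0,"ay":0,"az":0},
    {"hand":0.35,"dx":-2,"dy":0,"dz":-1,"ax":5,"ay":0,"az":0},
    {"hand":0.35,"dx":-3.5,"dy":0,"dz":-1,"ax":5,"ay":0,"az":0},
    {"hand":0.35,"dx":-3.5,"dy":0,"dz":0,"ax":0,"ay":0,"az":0},
  ],
)

```text
time_s: 14.4
position: [0.5806, 0.1432, 0.4007]
tool_rot: [[-0.221, 0.628, 0.746], [-0.975, -0.141, -0.17], [-0.001, -0.765, 0.644]]
ft_force: [0.3, -1.6, -0.0]
grip_width: 0.0298
```

```bash
python3 - <<'E'
from h import *
gk()
im=imaging.get_image('side');cv2.imwrite('pics/s9.png',im[:,:,::-1])
im=imaging.get_image('top');cv2.imwrite('pics/t9.png',im[:,:,::-1])
E
```

```text
t 14.4 grasp k -0.0989 0.089 0.4152 r 0.3782 lid rad~ 0.967 ft [ 0.3 -1.6 -0. ] w 0.02979028221867405 q [  8.3   8.6  75.  -15.6  59.1  24.5]
```

View pics/s9.png

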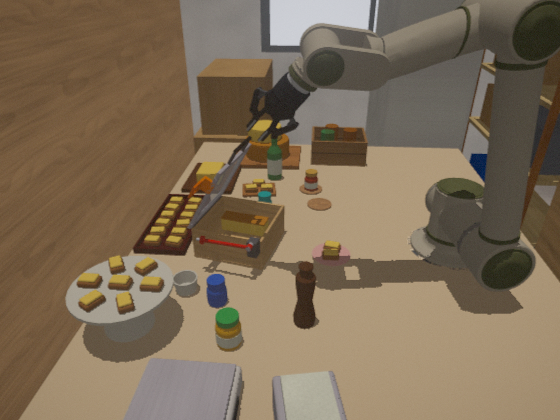

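View pics/t9.png

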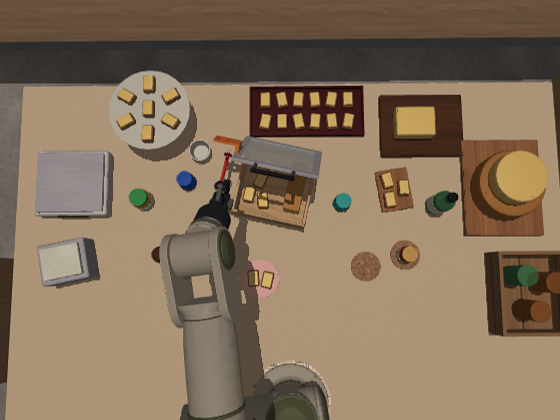

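```bash
python3 - <<'E'
from h import *
for c in [(400,356),(158,325),(290,343)]:
    p,d=ray('side',(170+c[0]/5,175+c[1]/5))
    t=((O-p)@KY+.155)/(d@KY);P=p+t*d;print(P,(P-O)@KX,P[2])
go(k2w(-.07,.155,.3),None)
E
```

```text
[0.5903 0.2087 0.1051] -0.09163768756622703 0.10505635459686125
[0.7326 0.1766 0.0959] 0.054249233578569596 0.09592684823513398
[0.6537 0.1944 0.1003] -0.026647400834002435 0.10025704978429695
t 14.5 pos [0.5837 0.1463 0.4031] shift cm (tool xyz) [-6.19  8.84 -5.54] rows 3.0
```

jog_arm(
  rows=[
    {"hand":0.35,"dx":0,"dy":0,"dz":0,"ax":0,"ay":-7,"az":0},
    {"hand":0.35,"dx":0,"dy":0,"dz":0,"ax":0,"ay":-7,"az":0},
    {"hand":0.35,"dx":0,"dy":0,"dz":0,"ax":0,"ay":-7,"az":0},
    {"hand":0.35,"dx":0,"dy":0,"dz":0,"ax":0,"ay":-7,"az":0},
    {"hand":0.35,"dx":0,"dy":0,"dz":0,"ax":0,"ay":-7,"az":0},
  ],
)

```text
time_s: 14.92
position: [0.5847, 0.1417, 0.4045]
tool_rot: [[0.25, 0.63, 0.735], [-0.894, -0.141, 0.425], [0.372, -0.763, 0.528]]
ft_force: [0.8, -1.1, 0.2]
grip_width: 0.0298
```

jog_arm(
  rows=[
    {"hand":0.35,"dx":0,"dy":0,"dz":0,"ax":0,"ay":-7,"az":0},
    {"hand":0.35,"dx":0,"dy":0,"dz":0,"ax":0,"ay":-7,"az":0},
    {"hand":0.35,"dx":0,"dy":0,"dz":0,"ax":0,"ay":-7,"az":0},
    {"hand":0.35,"dx":0,"dy":0,"dz":0,"ax":0,"ay":-7,"az":0},
    {"hand":0.35,"dx":0,"dy":0,"dz":0,"ax":0,"ay":-7,"az":0},
  ],
)

```text
time_s: 15.33
position: [0.5847, 0.1416, 0.4045]
tool_rot: [[0.626, 0.63, 0.459], [-0.489, -0.141, 0.861], [0.607, -0.763, 0.22]]
ft_force: [0.1, 0.3, -0.0]
grip_width: 0.0298
```

jog_arm(
  rows=[
    {"hand":0.35,"dx":0,"dy":0,"dz":0,"ax":0,"ay":-7,"az":0},
    {"hand":0.35,"dx":0,"dy":0,"dz":0,"ax":0,"ay":-7,"az":0},
    {"hand":0.35,"dx":0,"dy":0,"dz":0,"ax":0,"ay":-6,"az":0},
    {"hand":0.35,"dx":0,"dy":0,"dz":0,"ax":0,"ay":0,"az":0},
    {"hand":0.35,"dx":0,"dy":0,"dz":0,"ax":0,"ay":0,"az":0},
  ],
)

```text
time_s: 15.75
position: [0.5847, 0.1418, 0.4046]
tool_rot: [[0.743, 0.63, 0.224], [-0.174, -0.141, 0.975], [0.646, -0.763, 0.005]]
ft_force: [-0.7, -0.2, 0.4]
grip_width: 0.03
```

```bash
cat >> h.py <<'E'
def RR(t):
    t=np.radians(t);y=np.sin(t)*KX-np.cos(t)*KZ;return np.column_stack([np.cross(y,KY),y,KY])
E
python3 - <<'E'
from h import *
s=go(k2w(-.07,.155,.25),RR(40));print(s['q'])
im=imaging.get_image('wrist');cv2.imwrite('pics/w10.png',im[:,:,::-1])
for x in (0,.112,.144): print(proj('wrist',k2w(-.09+x,.155,.105),s))
E
```

```text
t 15.75 pos [0.5847 0.1418 0.4046] shift cm (tool xyz) [-9.07 12.61  6.58] rows 5.0
turn deg [-0.06 -0.33  0.23]
[  8.0109   8.8221  74.2116 -15.3059  59.5069 -65.6624]
[340.0229 -15.8815]
[325.3419  80.7392]
[322.3466 100.4524]
```

View pics/w10.png

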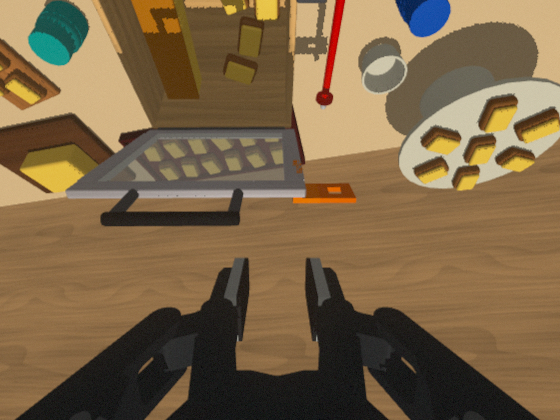

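jog_arm(
  rows=[
    {"hand":0.35,"dx":-1.8,"dy":2.4,"dz":1.6,"ax":0,"ay":0,"az":0},
    {"hand":0.35,"dx":-1.8,"dy":2.4,"dz":1.6,"ax":0,"ay":0,"az":0},
    {"hand":0.35,"dx":-1.8,"dy":2.6,"dz":1.7,"ax":0,"ay":0,"az":0},
    {"hand":0.35,"dx":-1.8,"dy":2.6,"dz":1.7,"ax":0,"ay":0,"az":0},
    {"hand":0.35,"dx":-1.8,"dy":2.6,"dz":0,"ax":0,"ay":0,"az":0},
  ],
)

```text
time_s: 16.22
position: [0.612, 0.2064, 0.249]
tool_rot: [[0.744, 0.631, 0.221], [-0.172, -0.138, 0.975], [0.646, -0.763, 0.005]]
ft_force: [-0.2, 0.5, -0.5]
grip_width: 0.0299
```

```bash
python3 - <<'E'
from h import *
s=go(k2w(-.0174,.155,.1448),RR(40));print(s['q'])
E
```

```text
t 16.22 pos [0.612  0.2064 0.249 ] shift cm (tool xyz) [-2.72 11.35 -0.31] rows 3.0
turn deg [-0.21 -0.24  0.26]
[ 15.0027  20.0296  84.7781 -26.689   41.425  -47.2949]
```

jog_arm(
  rows=[
    {"hand":0.35,"dx":-0.9,"dy":3.7,"dz":-0.1,"ax":0,"ay":0,"az":0},
    {"hand":0.35,"dx":-0.9,"dy":3.7,"dz":-0.1,"ax":0,"ay":0,"az":0},
    {"hand":0.35,"dx":-0.9,"dy":3.6,"dz":-0.1,"ax":0,"ay":0,"az":0},
    {"hand":0.35,"dx":0,"dy":0,"dz":0,"ax":0,"ay":0,"az":0},
    {"hand":0.35,"dx":0,"dy":0,"dz":0,"ax":0,"ay":0,"az":0},
  ],
)

```text
time_s: 16.63
position: [0.66, 0.1898, 0.1474]
tool_rot: [[0.746, 0.628, 0.223], [-0.172, -0.142, 0.975], [0.644, -0.765, 0.002]]
ft_force: [0.9, 0.4, 0.9]
grip_width: 0.0297
```

```bash
python3 - <<'E'
from h import *
s=go(k2w(.034,.155,.0835),RR(40));print(s['q'])
im=imaging.get_image('wrist');cv2.imwrite('pics/w11.png',im[:,:,::-1])
for x in (0,.112,.144): print(proj('wrist',k2w(-.09+x,.155,.105-.063*x),s))
E
```

```text
t 16.63 pos [0.66   0.1898 0.1474] shift cm (tool xyz) [-0.03  8.33  0.3 ] rows 3.0
turn deg [ 0.02 -0.22  0.06]
[ 12.0324  29.9994  86.9348 -32.8422  29.8082 -41.1   ]
[281.5971 112.5598]
[279.9439 225.9814]
[279.7116 241.9195]
```

View pics/w11.png

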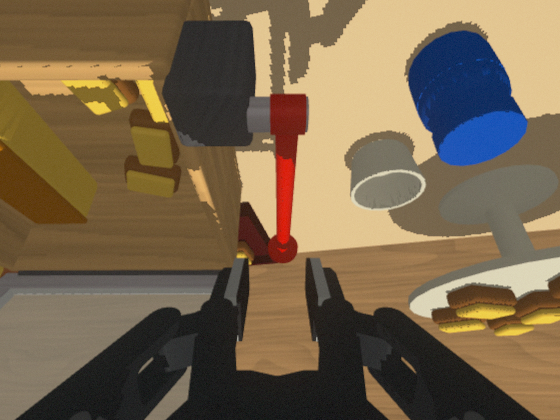

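jog_arm(
  rows=[
    {"hand":0.35,"dx":0,"dy":1.5,"dz":0.5,"ax":0,"ay":0,"az":0},
    {"hand":0.35,"dx":0,"dy":2.5,"dz":0,"ax":0,"ay":0,"az":0},
    {"hand":0.35,"dx":0,"dy":2,"dz":0,"ax":0,"ay":0,"az":0},
    {"hand":0.35,"dx":0,"dy":0,"dz":0,"ax":0,"ay":0,"az":0},
    {"hand":0.35,"dx":0,"dy":0,"dz":0,"ax":0,"ay":0,"az":0},
  ],
)

```text
time_s: 17.1
position: [0.6992, 0.1871, 0.1053]
tool_rot: [[0.743, 0.632, 0.221], [-0.171, -0.14, 0.975], [0.647, -0.762, 0.004]]
ft_force: [0.0, -0.1, 1.1]
grip_width: 0.03
```

```bash
python3 - <<'E'
from h import *
s=go(k2w(.034,.155,.0835),RR(40));print(s['q'])
im=imaging.get_image('wrist');cv2.imwrite('pics/w12.png',im[:,:,::-1])
for x in (0,.112,.144): print(proj('wrist',k2w(-.09+x,.155,.105-.063*x),s))
E
```

```text
t 17.1 pos [0.6992 0.1871 0.1053] shift cm (tool xyz) [-0.29  2.61 -0.3 ] rows 1.0
turn deg [-0.11 -0.2   0.35]
[ 10.9344  35.9598  83.7517 -35.0396  26.6749 -39.2923]
[259.9496 109.041 ]
[270.1759 260.6458]
[271.1958 275.7661]
```

View pics/w12.png

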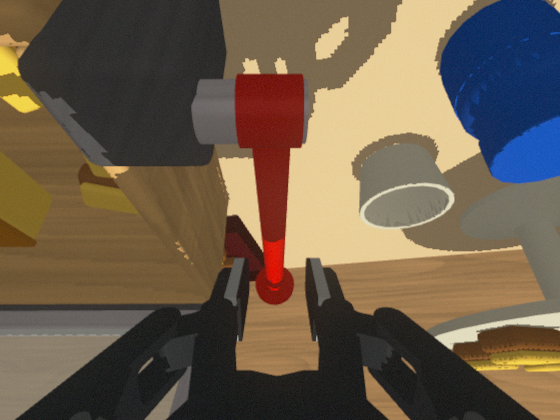

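jog_arm(
  rows=[
    {"hand":0.35,"dx":-0.2,"dy":1.3,"dz":-0.05,"ax":0,"ay":0,"az":0},
    {"hand":0.35,"dx":-0.2,"dy":1.3,"dz":0,"ax":0,"ay":0,"az":0},
    {"hand":0.2,"dx":0,"dy":0,"dz":0,"ax":0,"ay":0,"az":0},
    {"hand":0.2,"dx":0,"dy":0,"dz":0,"ax":0,"ay":0,"az":0},
    {"hand":0.2,"dx":0,"dy":0,"dz":0,"ax":0,"ay":0,"az":0},
  ],
)

```text
time_s: 17.57
position: [0.7124, 0.1834, 0.0807]
tool_rot: [[0.744, 0.63, 0.221], [-0.17, -0.141, 0.975], [0.646, -0.764, 0.003]]
ft_force: [0.2, 0.1, 0.2]
grip_width: 0.0174
```

```bash
python3 - <<'E'
from h import *
s=go(k2w(.034,.155,.0835),RR(40));print(s['q'],s['ft_force'])
im=imaging.get_image('wrist');cv2.imwrite('pics/w13.png',im[:,:,::-1])
im=imaging.get_image('side');cv2.imwrite('pics/s13.png',cv2.resize(im[130:290,130:340,::-1],None,fx=3.5,fy=3.5))
E
```

```text
t 17.57 pos [0.7124 0.1834 0.0807] shift cm (tool xyz) [ 0.26 -0.15 -0.22] rows 1.0
turn deg [-0.07 -0.14  0.22]
[ 10.3221  38.726   82.9348 -36.6623  24.8998 -37.8646] [0.1643 0.1074 0.2148]
```

View pics/w13.png

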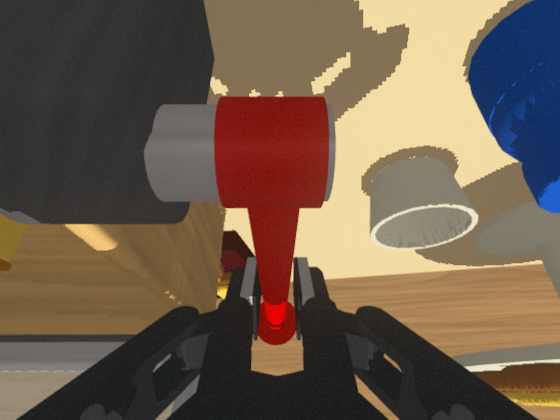

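View pics/s13.png

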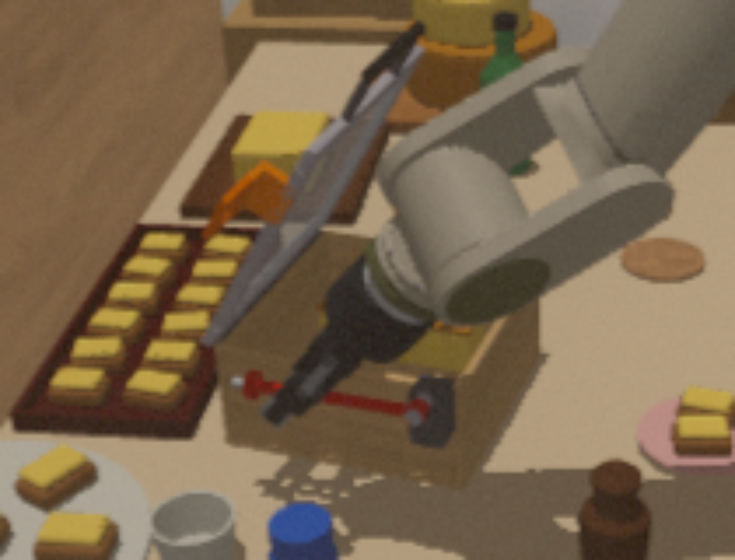

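jog_arm(
  rows=[
    {"hand":0.0,"dx":0.1,"dy":-0.1,"dz":0,"ax":0,"ay":0,"az":0},
    {"hand":0.0,"dx":0,"dy":0,"dz":0,"ax":0,"ay":0,"az":0},
    {"hand":0.0,"dx":0,"dy":0,"dz":0,"ax":0,"ay":0,"az":0},
    {"hand":0,"dx":0,"dy":0,"dz":0,"ax":0,"ay":0,"az":0},
    {"hand":0,"dx":0,"dy":0,"dz":0,"ax":0,"ay":0,"az":0},
  ],
  newtons=20,
)

```text
time_s: 18.08
position: [0.7121, 0.1828, 0.082]
tool_rot: [[0.745, 0.629, 0.222], [-0.17, -0.142, 0.975], [0.645, -0.764, 0.002]]
ft_force: [-3.1, -5.0, 0.3]
grip_width: 0.0094
```

```bash
python3 - <<'E'
from h import *
s=gk();R=np.array(s['tool_rot']);g=np.array(s['position'])-.019*R[:,1]-O
c=np.array([-.09,.105]);r0=np.array([g@KX,g[2]])-c
a0=np.degrees(np.arctan2(r0[1],r0[0]));print(a0,np.linalg.norm(r0))
prev=r0
for a in list(np.arange(5,61,5))+[63]:
    t=np.radians(a);r=np.array([r0[0]*np.cos(t)-r0[1]*np.sin(t),r0[0]*np.sin(t)+r0[1]*np.cos(t)])
    d=r-prev;prev=r
    print(a,(RR(40).T@(d[0]*KX+d[1]*KZ)*100).round(2),(r+c).round(4))
E
```

```text
t 18.0833 grasp k 0.0206 0.1566 0.0965 r 0.0894 lid rad~ -0.057 ft [-3.1 -5.   0.3] w 0.009376818326699628 q [ 10.3  38.6  82.9 -36.4  25.1 -38.1]
-4.383657544680986 0.11097435962893896
5 [ 0.65 -0.72  0.  ] [0.021  0.1062]
10 [ 0.58 -0.77 -0.  ] [0.0204 0.1159]
15 [ 0.51 -0.82  0.  ] [0.0191 0.1254]
20 [ 0.44 -0.86  0.  ] [0.0169 0.1349]
25 [ 0.36 -0.9   0.  ] [0.0139 0.1441]
30 [ 0.28 -0.93 -0.  ] [0.0101 0.153 ]
35 [ 0.2  -0.95  0.  ] [0.0055 0.1615]
40 [ 0.12 -0.96 -0.  ] [0.0002 0.1696]
45 [ 0.03 -0.97  0.  ] [-0.0058  0.1772]
50 [-0.05 -0.97  0.  ] [-0.0124  0.1843]
55 [-0.14 -0.96  0.  ] [-0.0196  0.1908]
60 [-0.22 -0.94  0.  ] [-0.0273  0.1966]
63 [-0.17 -0.56  0.  ] [-0.0322  0.1997]
```

jog_arm(
  rows=[
    {"hand":0.0,"dx":0.65,"dy":-0.72,"dz":0,"ax":0,"ay":0,"az":0},
    {"hand":0.0,"dx":0.58,"dy":-0.77,"dz":0,"ax":0,"ay":0,"az":0},
    {"hand":0.0,"dx":0.51,"dy":-0.82,"dz":0,"ax":0,"ay":0,"az":0},
    {"hand":0,"dx":0.44,"dy":-0.86,"dz":0,"ax":0,"ay":0,"az":0},
    {"hand":0,"dx":0.36,"dy":-0.9,"dz":0,"ax":0,"ay":0,"az":0},
  ],
)

```text
time_s: 18.5
position: [0.7051, 0.1844, 0.1297]
tool_rot: [[0.745, 0.629, 0.221], [-0.17, -0.141, 0.975], [0.645, -0.764, 0.002]]
ft_force: [-3.2, -4.4, -4.2]
grip_width: 0.0091
```

```bash
cat >> h.py <<'E'
def rodk():
    s=status.observe();R=np.array(s['tool_rot']);g=np.array(s['position'])-.019*R[:,1]-O
    r=np.array([g@KX+.09,g[2]-.105])
    print('t',s['time_s'],'r',np.linalg.norm(r),'rod rad',np.arctan2(r[1],r[0]),'y',g@KY,'ft',np.array(s['ft_force']).round(1),'w',s['grip_width'],np.array(s['q']).round(1))
E
python3 -c "
from h import *
rodk()"
```

```text
t 18.5 r 0.11061782306653112 rod rad 0.36273109368549616 y 0.1565791118718662 ft [-3.2 -4.4 -4.2] w 0.009136167165809325 [ 10.6  34.5  81.5 -30.7  29.9 -44.4]
```

jog_arm(
  rows=[
    {"hand":0.0,"dx":0.28,"dy":-0.93,"dz":0,"ax":0,"ay":0,"az":0},
    {"hand":0.0,"dx":0.2,"dy":-0.95,"dz":0,"ax":0,"ay":0,"az":0},
    {"hand":0.0,"dx":0.12,"dy":-0.96,"dz":0,"ax":0,"ay":0,"az":0},
    {"hand":0,"dx":0.03,"dy":-0.97,"dz":0,"ax":0,"ay":0,"az":0},
    {"hand":0,"dx":-0.05,"dy":-0.97,"dz":0,"ax":0,"ay":0,"az":0},
  ],
)

```text
time_s: 18.92
position: [0.6793, 0.1903, 0.1705]
tool_rot: [[0.745, 0.63, 0.221], [-0.17, -0.141, 0.975], [0.646, -0.764, 0.002]]
ft_force: [-1.7, -4.3, -4.9]
grip_width: 0.0091
```

jog_arm(
  rows=[
    {"hand":0.0,"dx":-0.14,"dy":-0.96,"dz":0,"ax":0,"ay":0,"az":0},
    {"hand":0.0,"dx":-0.15,"dy":-0.7,"dz":0,"ax":0,"ay":0,"az":0},
    {"hand":0.0,"dx":0,"dy":0,"dz":0,"ax":0,"ay":0,"az":0},
    {"hand":0,"dx":0,"dy":0,"dz":0,"ax":0,"ay":0,"az":0},
    {"hand":0,"dx":0,"dy":0,"dz":0,"ax":0,"ay":0,"az":0},
  ],
)

```text
time_s: 19.33
position: [0.6671, 0.1931, 0.1812]
tool_rot: [[0.744, 0.63, 0.221], [-0.17, -0.141, 0.975], [0.646, -0.763, 0.002]]
ft_force: [-1.1, -5.3, -2.6]
grip_width: 0.009
```

```bash
python3 -c "
from h import *
rodk()
im=imaging.get_image('side');cv2.imwrite('pics/s14.png',cv2.resize(im[100:290,130:340,::-1],None,fx=3.1,fy=3.1))"
```

```text
t 19.3333 r 0.11125378577091924 rod rad 0.9533086794878272 y 0.15664341164179915 ft [-1.1 -5.3 -2.6] w 0.009042075378918237 [ 12.2  28.2  83.5 -28.9  34.2 -45.8]
```

View pics/s14.png

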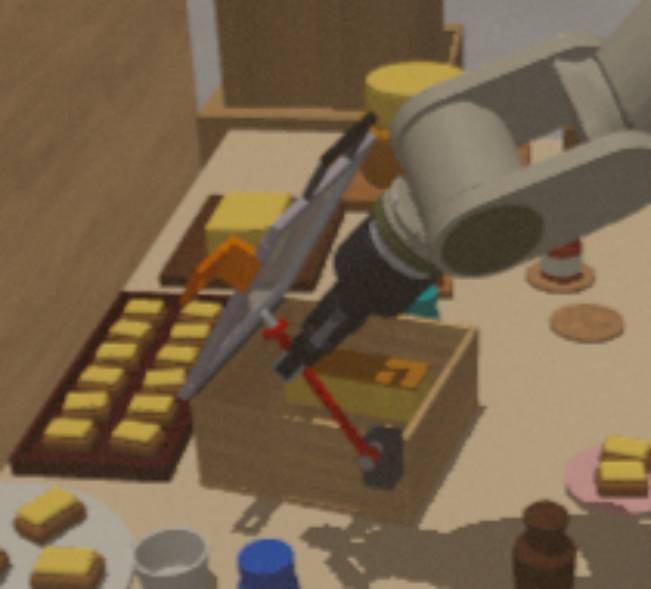

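jog_arm(
  rows=[
    {"hand":0.0,"dx":-0.1,"dy":-0.25,"dz":0,"ax":0,"ay":0,"az":0},
    {"hand":0.0,"dx":-0.1,"dy":-0.25,"dz":0,"ax":0,"ay":0,"az":0},
    {"hand":0.0,"dx":0,"dy":0,"dz":0,"ax":0,"ay":0,"az":0},
    {"hand":0,"dx":0,"dy":0,"dz":0,"ax":0,"ay":0,"az":0},
    {"hand":0,"dx":0,"dy":0,"dz":0,"ax":0,"ay":0,"az":0},
  ],
)

```text
time_s: 19.8
position: [0.664, 0.1937, 0.183]
tool_rot: [[0.743, 0.631, 0.221], [-0.17, -0.141, 0.975], [0.647, -0.763, 0.003]]
ft_force: [17.1, -6.7, -12.6]
grip_width: 0.0088
```

```bash
python3 -c "
from h import *
rodk()"
```

```text
t 19.8 r 0.11098870145359901 rod rad 0.9857219200618145 y 0.15657297394227274 ft [ 17.1  -6.7 -12.6] w 0.008765260100380553 [ 12.3  27.9  83.8 -29.   34.2 -45.6]
```

jog_arm(
  rows=[
    {"hand":0.0,"dx":0.05,"dy":0.15,"dz":0,"ax":0,"ay":0,"az":0},
    {"hand":0.15,"dx":0,"dy":0,"dz":0,"ax":0,"ay":0,"az":0},
    {"hand":0.3,"dx":0,"dy":0,"dz":0,"ax":0,"ay":0,"az":0},
    {"hand":0.3,"dx":0,"dy":0,"dz":0,"ax":0,"ay":0,"az":0},
    {"hand":0.3,"dx":0,"dy":-0.5,"dz":0,"ax":0,"ay":0,"az":0},
  ],
)

```text
time_s: 20.22
position: [0.6608, 0.1951, 0.1864]
tool_rot: [[0.744, 0.631, 0.22], [-0.17, -0.14, 0.975], [0.646, -0.763, 0.003]]
ft_force: [-0.1, -0.1, -0.7]
grip_width: 0.0257
```

jog_arm(
  rows=[
    {"hand":0.3,"dx":0,"dy":-2,"dz":0,"ax":0,"ay":0,"az":0},
    {"hand":0.3,"dx":0,"dy":-4,"dz":0,"ax":0,"ay":0,"az":0},
    {"hand":0.3,"dx":0,"dy":-4,"dz":0,"ax":0,"ay":0,"az":0},
    {"hand":0.3,"dx":0,"dy":-4,"dz":0,"ax":0,"ay":0,"az":0},
    {"hand":0.3,"dx":0,"dy":-4,"dz":0,"ax":0,"ay":0,"az":0},
  ],
)

```text
time_s: 20.63
position: [0.5456, 0.2205, 0.3257]
tool_rot: [[0.744, 0.631, 0.22], [-0.17, -0.14, 0.975], [0.646, -0.763, 0.003]]
ft_force: [0.1, 0.6, 0.5]
grip_width: 0.0258
```

```bash
python3 -c "
from h import *
s=gk()
im=imaging.get_image('side');cv2.imwrite('pics/s15.png',im[:,:,::-1]);cv2.imwrite('pics/s15c.png',cv2.resize(im[100:290,130:340,::-1],None,fx=3.1,fy=3.1))
im=imaging.get_image('wrist');cv2.imwrite('pics/w15.png',im[:,:,::-1])
go(k2w(-.1,0,.43),RT(30))"
```

```text
t 20.6333 grasp k -0.1501 0.1567 0.3402 r 0.3541 lid rad~ 0.727 ft [0.1 0.6 0.5] w 0.025795465026768643 q [ 19.   11.4  83.9 -25.5  51.8 -48.2]
t 20.73 pos [0.5455 0.2218 0.3309] shift cm (tool xyz) [  9.43  -5.13 -15.72] rows 5.0
turn deg [-8.85 89.52  8.08]
```

View pics/s15c.png

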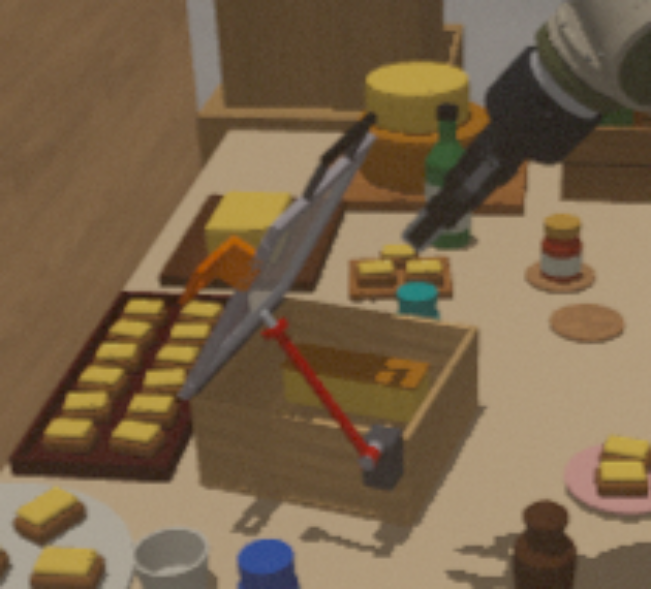

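View pics/w15.png

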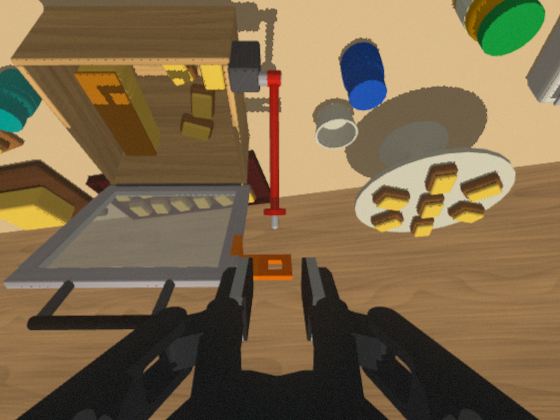

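```bash
python3 -c "
from h import *
for c in [(372,452),(276,328)]:
    p,d=ray('side',(130+c[0]/3.1,100+c[1]/3.1))
    t=((O-p)@KY+.155)/(d@KY);P=p+t*d;print((P-O)@KX,P[2])
"
```

```text
-0.09168788767541936 0.10635677892191508
-0.008826269605322987 0.21662969100249074
```

jog_arm(
  rows=[
    {"hand":0.3,"dx":0,"dy":-1,"dz":0,"ax":0,"ay":7,"az":0},
    {"hand":0.3,"dx":0,"dy":-1,"dz":0,"ax":0,"ay":7,"az":0},
    {"hand":0.3,"dx":0,"dy":-1,"dz":0,"ax":0,"ay":7,"az":0},
    {"hand":0.3,"dx":0,"dy":-1,"dz":0,"ax":0,"ay":7,"az":0},
    {"hand":0.3,"dx":0,"dy":-1,"dz":0,"ax":0,"ay":7,"az":0},
  ],
)

```text
time_s: 21.15
position: [0.5155, 0.2273, 0.3619]
tool_rot: [[0.48, 0.63, 0.61], [-0.703, -0.14, 0.697], [0.525, -0.764, 0.376]]
ft_force: [-0.3, 0.9, 0.1]
grip_width: 0.0256
```

jog_arm(
  rows=[
    {"hand":0.3,"dx":0,"dy":-1,"dz":0,"ax":0,"ay":7,"az":0},
    {"hand":0.3,"dx":0,"dy":-1,"dz":0,"ax":0,"ay":7,"az":0},
    {"hand":0.3,"dx":0,"dy":0,"dz":0,"ax":0,"ay":7,"az":0},
    {"hand":0.3,"dx":0,"dy":0,"dz":0,"ax":0,"ay":7,"az":0},
    {"hand":0.3,"dx":0,"dy":0,"dz":0,"ax":0,"ay":7,"az":0},
  ],
)

```text
time_s: 21.57
position: [0.5031, 0.2301, 0.377]
tool_rot: [[0.043, 0.631, 0.775], [-0.976, -0.14, 0.168], [0.215, -0.763, 0.609]]
ft_force: [-0.2, 0.9, -0.6]
grip_width: 0.0256
```

jog_arm(
  rows=[
    {"hand":0.3,"dx":0,"dy":0,"dz":0,"ax":0,"ay":7,"az":0},
    {"hand":0.3,"dx":0,"dy":0,"dz":0,"ax":0,"ay":7,"az":0},
    {"hand":0.3,"dx":0,"dy":0,"dz":0,"ax":0,"ay":6,"az":0},
    {"hand":0.3,"dx":2,"dy":0,"dz":0,"ax":-5,"ay":0,"az":0},
    {"hand":0.3,"dx":3,"dy":0,"dz":0,"ax":-5,"ay":0,"az":0},
  ],
)

```text
time_s: 21.98
position: [0.4915, 0.1827, 0.3762]
tool_rot: [[-0.217, 0.488, 0.845], [-0.976, -0.105, -0.189], [-0.004, -0.866, 0.499]]
ft_force: [0.5, -1.2, 0.1]
grip_width: 0.0258
```

```bash
python3 -c "
from h import *
s=go(k2w(-.07,0,.42),RT(30));print(s['q'])"
```

```text
t 21.98 pos [0.4915 0.1827 0.3762] shift cm (tool xyz) [10.82  1.76 11.9 ] rows 4.0
turn deg [ 0.03  0.06 -0.29]
[ 13.6476   4.8417  79.1996 -13.4459  69.0567  28.0213]
```

jog_arm(
  rows=[
    {"hand":0.3,"dx":3.6,"dy":0,"dz":0,"ax":0,"ay":0,"az":0},
    {"hand":0.3,"dx":3.6,"dy":0,"dz":1,"ax":0,"ay":0,"az":0},
    {"hand":0.3,"dx":3.5,"dy":0,"dz":2,"ax":0,"ay":0,"az":0},
    {"hand":0.3,"dx":0,"dy":0,"dz":3,"ax":0,"ay":0,"az":0},
    {"hand":0.3,"dx":0,"dy":0,"dz":3,"ax":0,"ay":0,"az":0},
  ],
)

```text
time_s: 22.4
position: [0.5446, 0.0571, 0.4229]
tool_rot: [[-0.224, 0.492, 0.841], [-0.975, -0.111, -0.195], [-0.003, -0.864, 0.504]]
ft_force: [0.0, -0.1, 0.3]
grip_width: 0.0254
```

jog_arm(
  rows=[
    {"hand":0.3,"dx":0,"dy":0,"dz":2.5,"ax":0,"ay":0,"az":0},
    {"hand":0.3,"dx":0,"dy":0,"dz":0,"ax":0,"ay":0,"az":0},
    {"hand":0.3,"dx":0,"dy":0,"dz":0,"ax":0,"ay":0,"az":0},
    {"hand":0.3,"dx":0,"dy":0,"dz":0,"ax":0,"ay":0,"az":0},
    {"hand":0.3,"dx":0,"dy":0,"dz":0,"ax":0,"ay":0,"az":0},
  ],
)

```text
time_s: 22.82
position: [0.5645, 0.0552, 0.4341]
tool_rot: [[-0.22, 0.491, 0.843], [-0.975, -0.109, -0.192], [-0.002, -0.864, 0.503]]
ft_force: [-0.3, 0.2, 0.2]
grip_width: 0.0257
```

```bash
python3 -c "
from h import *
s=go(k2w(-.0228+.0095,-.001,.3419-.0165),RT(30));print(s['q'])
im=imaging.get_image('wrist');cv2.imwrite('pics/w16.png',im[:,:,::-1])
for y in (-.056,0,.056): print(proj('wrist',k2w(-.0228,y,.3419),s))
"
```

```text
t 22.82 pos [0.5645 0.0552 0.4341] shift cm (tool xyz) [ 0.09 12.9   0.56] rows 4.0
turn deg [-0.18 -0.09 -0.11]
[-4.5229  6.914  67.7642 -4.1211 75.4147  8.205 ]
[283.3517 264.1888]
[283.6622 207.3114]
[284.0179 142.1427]
```

View pics/w16.png

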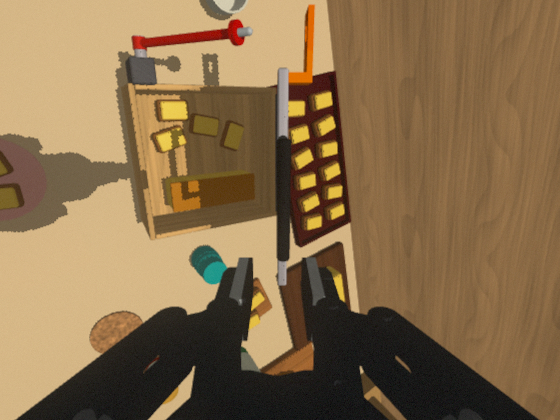

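jog_arm(
  rows=[
    {"hand":0.3,"dx":0.1,"dy":3,"dz":0.5,"ax":0,"ay":0,"az":0},
    {"hand":0.3,"dx":0,"dy":3,"dz":0,"ax":0,"ay":0,"az":0},
    {"hand":0.3,"dx":0,"dy":2,"dz":0,"ax":0,"ay":0,"az":0},
    {"hand":0.3,"dx":0,"dy":1,"dz":0,"ax":0,"ay":0,"az":0},
    {"hand":0.3,"dx":0,"dy":0,"dz":0,"ax":0,"ay":0,"az":0},
  ],
)

```text
time_s: 23.28
position: [0.6134, 0.0431, 0.3569]
tool_rot: [[-0.221, 0.488, 0.844], [-0.975, -0.109, -0.192], [-0.002, -0.866, 0.5]]
ft_force: [0.3, 0.0, -0.6]
grip_width: 0.0258
```

```bash
python3 -c "
from h import *
s=go(k2w(-.0228+.0095,-.001,.3419-.0165),RT(30))
im=imaging.get_image('wrist');cv2.imwrite('pics/w17.png',im[:,:,::-1])
"
```

```text
t 23.28 pos [0.6134 0.0431 0.3569] shift cm (tool xyz) [-0.04  3.7   0.1 ] rows 1.0
turn deg [ 0.   -0.1  -0.08]
```

View pics/w17.png

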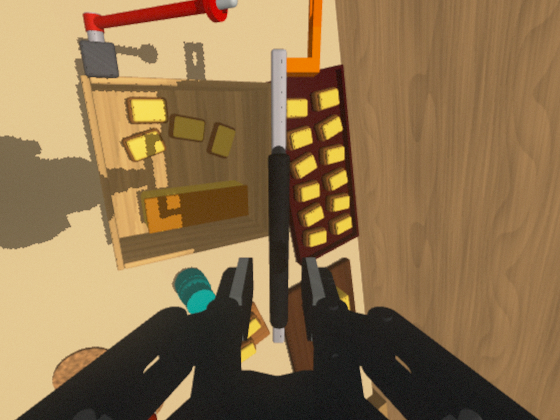

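Bar is centred (x≈278) between the fingers. I'll advance and close.

jog_arm(
  rows=[
    {"hand":0.3,"dx":0,"dy":2,"dz":0.1,"ax":0,"ay":0,"az":0},
    {"hand":0.3,"dx":0,"dy":1.6,"dz":0,"ax":0,"ay":0,"az":0},
    {"hand":0.3,"dx":0,"dy":0,"dz":0,"ax":0,"ay":0,"az":0},
    {"hand":0.0,"dx":0,"dy":0,"dz":0,"ax":0,"ay":0,"az":0},
    {"hand":0.0,"dx":0,"dy":0,"dz":0,"ax":0,"ay":0,"az":0},
  ],
  newtons=30,
)

```text
time_s: 23.75
position: [0.6311, 0.0393, 0.3298]
tool_rot: [[-0.22, 0.491, 0.843], [-0.975, -0.109, -0.192], [-0.002, -0.864, 0.503]]
ft_force: [-2.3, -0.2, -4.9]
grip_width: 0.0105
```

jog_arm(
  rows=[
    {"hand":0.0,"dx":0,"dy":0,"dz":0,"ax":0,"ay":0,"az":0},
    {"hand":0.0,"dx":0,"dy":0,"dz":0,"ax":0,"ay":0,"az":0},
    {"hand":0.0,"dx":0,"dy":0,"dz":0,"ax":0,"ay":0,"az":0},
    {"hand":0.0,"dx":0,"dy":0,"dz":0,"ax":0,"ay":0,"az":0},
    {"hand":0.0,"dx":0,"dy":0,"dz":0,"ax":0,"ay":0,"az":0},
  ],
)

```text
time_s: 24.17
position: [0.6312, 0.0393, 0.3298]
tool_rot: [[-0.22, 0.491, 0.843], [-0.975, -0.109, -0.192], [-0.003, -0.864, 0.503]]
ft_force: [-6.5, 1.4, -1.1]
grip_width: 0.0104
```

```bash
python3 - <<'E'
from h import *
s=gk();R=np.array(s['tool_rot']);g=np.array(s['position'])-.019*R[:,1]-O
c=np.array([.11,.1035]);r0=np.array([g@KX,g[2]])-c
print(np.linalg.norm(r0),'lid',np.arctan2(r0[1],-r0[0])-.0185)
prev=r0
for a in np.arange(3,31,3):
    t=-np.radians(a);r=np.array([r0[0]*np.cos(t)+r0[1]*np.sin(t),-r0[0]*np.sin(t)+r0[1]*np.cos(t)])
    d=r-prev;prev=r
    print(a,(R.T@(d[0]*KX+d[1]*KZ)*100).round(2),(r+c).round(4),np.arctan2(r[1],-r[0])-.0185)
E
```

```text
t 24.1667 grasp k -0.0241 -0.0013 0.3462 r 0.2803 lid rad~ 1.054 ft [-6.5  1.4 -1.1] w 0.010377014665118657 q [-5.7 15.4 73.4 -3.9 61.2  8. ]
0.27726144637586086 lid 1.0475636166032734
3 [ 0.    0.01 -1.45] [-0.0366  0.3388] 0.9952037390434436
6 [ 0.    0.08 -1.45] [-0.0487  0.3308] 0.9428438614836135
9 [ 0.    0.16 -1.44] [-0.0604  0.3222] 0.8904839839237837
12 [ 0.    0.23 -1.43] [-0.0716  0.313 ] 0.8381241063639538
15 [ 0.    0.31 -1.42] [-0.0823  0.3032] 0.785764228804124
18 [ 0.    0.38 -1.4 ] [-0.0925  0.2929] 0.733404351244294
21 [ 0.    0.45 -1.38] [-0.1021  0.282 ] 0.6810444736844642
24 [ 0.    0.53 -1.35] [-0.1112  0.2707] 0.6286845961246343
27 [ 0.    0.6  -1.32] [-0.1196  0.2589] 0.5763247185648044
30 [ 0.    0.66 -1.29] [-0.1275  0.2466] 0.5239648410049745
```

jog_arm(
  rows=[
    {"hand":0.0,"dx":0,"dy":0.0,"dz":-0.7,"ax":0,"ay":0,"az":0},
    {"hand":0.0,"dx":0,"dy":0.02,"dz":-0.7,"ax":0,"ay":0,"az":0},
    {"hand":0.0,"dx":0,"dy":0.08,"dz":-1.4,"ax":0,"ay":0,"az":0},
    {"hand":0.0,"dx":0,"dy":0.15,"dz":-1.4,"ax":0,"ay":0,"az":0},
    {"hand":0.0,"dx":0,"dy":0.1,"dz":-0.7,"ax":0,"ay":0,"az":0},
  ],
)

```text
time_s: 24.58
position: [0.5915, 0.0483, 0.3017]
tool_rot: [[-0.22, 0.493, 0.841], [-0.975, -0.109, -0.191], [-0.003, -0.863, 0.505]]
ft_force: [-0.1, 1.1, 2.0]
grip_width: 0.0108
```

```bash
python3 -c "
from h import *
gk()"
```

```text
t 24.5833 grasp k -0.0648 -0.0012 0.3181 r 0.2795 lid rad~ 0.877 ft [-0.1  1.1  2. ] w 0.010760277366752405 q [-5.1 12.3 82.3 -4.5 55.3  9.2]
```

jog_arm(
  rows=[
    {"hand":0.0,"dx":0,"dy":0.12,"dz":-0.7,"ax":0,"ay":0,"az":0},
    {"hand":0.0,"dx":0,"dy":0.14,"dz":-0.7,"ax":0,"ay":0,"az":0},
    {"hand":0.0,"dx":0,"dy":0.16,"dz":-0.69,"ax":0,"ay":0,"az":0},
    {"hand":0.0,"dx":0,"dy":0.17,"dz":-0.69,"ax":0,"ay":0,"az":0},
    {"hand":0.0,"dx":0,"dy":0.19,"dz":-0.69,"ax":0,"ay":0,"az":0},
  ],
)

```text
time_s: 25.0
position: [0.5671, 0.0538, 0.2773]
tool_rot: [[-0.221, 0.493, 0.842], [-0.975, -0.109, -0.192], [-0.003, -0.863, 0.505]]
ft_force: [-3.7, 0.7, 5.0]
grip_width: 0.0103
```

```bash
python3 -c "
from h import *
gk()
im=imaging.get_image('side');cv2.imwrite('pics/s18.png',cv2.resize(im[100:290,130:340,::-1],None,fx=3.1,fy=3.1,interpolation=cv2.INTER_CUBIC))"
```

```text
t 25.0 grasp k -0.0898 -0.0012 0.2937 r 0.2783 lid rad~ 0.751 ft [-3.7  0.7  5. ] w 0.010298977994928009 q [-4.7 11.  88.2 -5.1 50.8 10.3]
```

View pics/s18.png

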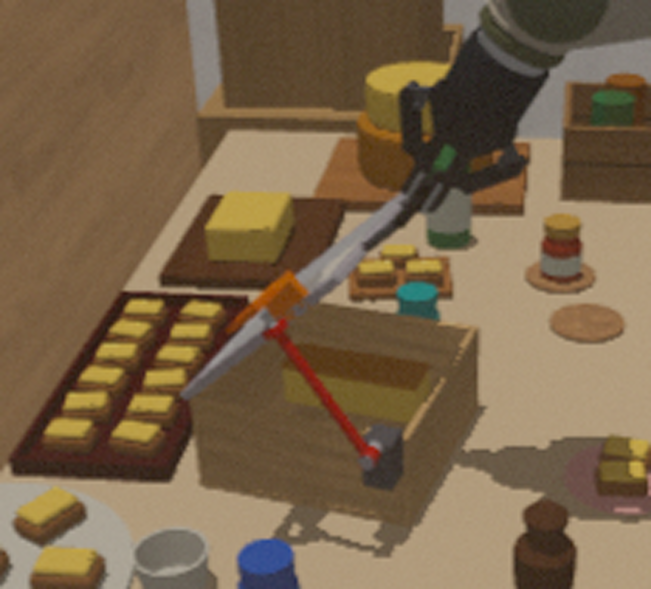

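jog_arm(
  rows=[
    {"hand":0.0,"dx":0,"dy":0.13,"dz":-0.46,"ax":0,"ay":0,"az":0},
    {"hand":0.0,"dx":0,"dy":0.14,"dz":-0.46,"ax":0,"ay":0,"az":0},
    {"hand":0.0,"dx":0,"dy":0.15,"dz":-0.45,"ax":0,"ay":0,"az":0},
    {"hand":0.0,"dx":0,"dy":0.15,"dz":-0.45,"ax":0,"ay":0,"az":0},
    {"hand":0.0,"dx":0,"dy":0.16,"dz":-0.45,"ax":0,"ay":0,"az":0},
  ],
)

```text
time_s: 25.47
position: [0.5515, 0.0573, 0.2585]
tool_rot: [[-0.221, 0.491, 0.843], [-0.975, -0.109, -0.192], [-0.003, -0.864, 0.503]]
ft_force: [0.6, 0.6, 0.4]
grip_width: 0.0103
```

```bash
python3 -c "
from h import *
gk()
im=imaging.get_image('side');cv2.imwrite('pics/s19.png',cv2.resize(im[170:270,190:300,::-1],None,fx=6,fy=6,interpolation=cv2.INTER_CUBIC))"
```

```text
t 25.4667 grasp k -0.1058 -0.0012 0.275 r 0.2778 lid rad~ 0.663 ft [0.6 0.6 0.4] w 0.010326006366885564 q [-4.4 10.5 92.2 -5.5 47.5 11.1]
```

View pics/s19.png

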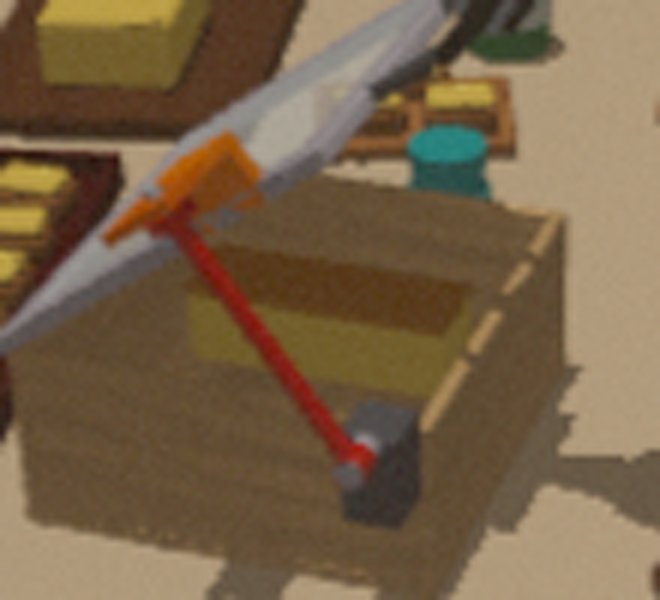

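jog_arm(
  rows=[
    {"hand":0.0,"dx":0,"dy":0.12,"dz":-0.33,"ax":0,"ay":0,"az":0},
    {"hand":0.0,"dx":0,"dy":0.12,"dz":-0.33,"ax":0,"ay":0,"az":0},
    {"hand":0.0,"dx":0,"dy":0.06,"dz":-0.17,"ax":0,"ay":0,"az":0},
    {"hand":0.0,"dx":0,"dy":0.0,"dz":0,"ax":0,"ay":0,"az":0},
    {"hand":0.0,"dx":0,"dy":0.0,"dz":0,"ax":0,"ay":0,"az":0},
  ],
)

```text
time_s: 25.93
position: [0.5481, 0.0581, 0.2544]
tool_rot: [[-0.221, 0.497, 0.839], [-0.975, -0.11, -0.192], [-0.003, -0.861, 0.509]]
ft_force: [6.9, -1.6, 4.8]
grip_width: 0.0104
```

```bash
python3 -c "
from h import *
gk()
im=imaging.get_image('side');cv2.imwrite('pics/s20.png',cv2.resize(im[170:270,190:300,::-1],None,fx=6,fy=6,interpolation=cv2.INTER_CUBIC))"
```

```text
t 25.9333 grasp k -0.1093 -0.0012 0.2707 r 0.2779 lid rad~ 0.643 ft [ 6.9 -1.6  4.8] w 0.010362223848119466 q [-4.3 10.3 93.3 -5.8 46.2 11.4]
```

View pics/s20.png

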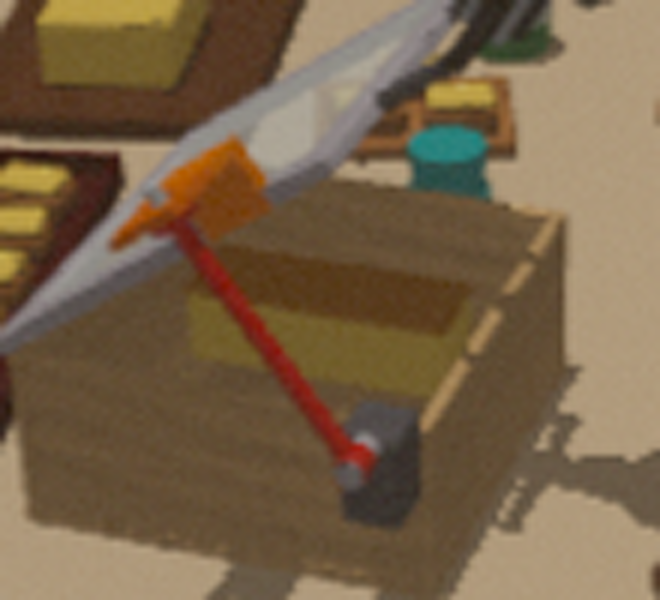

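jog_arm(
  rows=[
    {"hand":0.0,"dx":0,"dy":0.07,"dz":-0.2,"ax":0,"ay":0,"az":0},
    {"hand":0.0,"dx":0,"dy":0.0,"dz":0,"ax":0,"ay":0,"az":0},
    {"hand":0.0,"dx":0,"dy":0.07,"dz":-0.2,"ax":0,"ay":0,"az":0},
    {"hand":0.0,"dx":0,"dy":0.0,"dz":0,"ax":0,"ay":0,"az":0},
    {"hand":0.0,"dx":0,"dy":0.0,"dz":0,"ax":0,"ay":0,"az":0},
  ],
)

```text
time_s: 26.4
position: [0.5479, 0.0582, 0.2541]
tool_rot: [[-0.221, 0.505, 0.835], [-0.975, -0.111, -0.191], [-0.004, -0.856, 0.517]]
ft_force: [12.7, -3.7, 11.7]
grip_width: 0.0103
```

```bash
python3 -c "
from h import *
gk()"
```

```text
t 26.4 grasp k -0.1097 -0.0011 0.2703 r 0.278 lid rad~ 0.641 ft [12.7 -3.7 11.7] w 0.010256740783595737 q [-4.2 10.1 93.8 -5.9 45.4 11.6]
```

jog_arm(
  rows=[
    {"hand":0.0,"dx":0,"dy":-0.1,"dz":0.3,"ax":0,"ay":0,"az":0},
    {"hand":0.0,"dx":0,"dy":0.0,"dz":0.1,"ax":0,"ay":0,"az":0},
    {"hand":0.1,"dx":0,"dy":0,"dz":0,"ax":0,"ay":0,"az":0},
    {"hand":0.3,"dx":0,"dy":0.0,"dz":0,"ax":0,"ay":0,"az":0},
    {"hand":0.35,"dx":0,"dy":0.0,"dz":0,"ax":0,"ay":0,"az":0},
  ],
)

```text
time_s: 26.82
position: [0.546, 0.0584, 0.2515]
tool_rot: [[-0.221, 0.49, 0.843], [-0.975, -0.109, -0.192], [-0.002, -0.865, 0.502]]
ft_force: [-0.6, 1.0, 1.0]
grip_width: 0.0294
```

```bash
python3 -c "
from h import *
gk()
im=imaging.get_image('wrist');cv2.imwrite('pics/w21.png',im[:,:,::-1])
im=imaging.get_image('side');cv2.imwrite('pics/s21.png',cv2.resize(im[130:270,170:320,::-1],None,fx=4.2,fy=4.2,interpolation=cv2.INTER_CUBIC))"
```

```text
t 26.8167 grasp k -0.1113 -0.0013 0.2679 r 0.2778 lid rad~ 0.631 ft [-0.6  1.   1. ] w 0.02942778680658812 q [-4.3 10.3 93.6 -5.7 46.3 11.4]
```

View pics/w21.png

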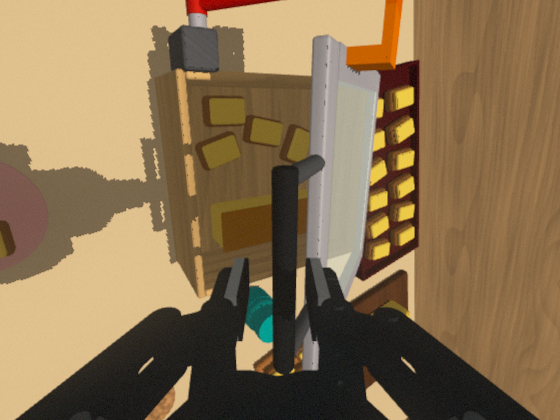

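View pics/s21.png

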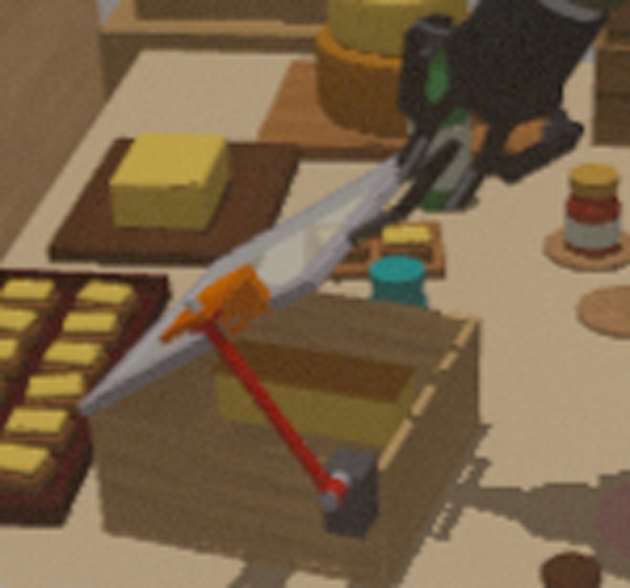

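jog_arm(
  rows=[
    {"hand":0.35,"dx":0,"dy":0,"dz":0.25,"ax":0,"ay":0,"az":0},
    {"hand":0.35,"dx":0,"dy":-1.0,"dz":0,"ax":0,"ay":0,"az":0},
    {"hand":0.35,"dx":0,"dy":-2,"dz":0,"ax":0,"ay":0,"az":0},
    {"hand":0.35,"dx":0,"dy":-3.0,"dz":0,"ax":0,"ay":0,"az":0},
    {"hand":0.35,"dx":0,"dy":-4.0,"dz":0,"ax":0,"ay":0,"az":0},
  ],
)

```text
time_s: 27.33
position: [0.4982, 0.0689, 0.339]
tool_rot: [[-0.221, 0.487, 0.845], [-0.975, -0.109, -0.193], [-0.002, -0.866, 0.5]]
ft_force: [0.6, -0.2, 0.9]
grip_width: 0.0299
```

jog_arm(
  rows=[
    {"hand":0.35,"dx":0,"dy":-4,"dz":0,"ax":0,"ay":0,"az":0},
    {"hand":0.35,"dx":0,"dy":-4.0,"dz":0,"ax":0,"ay":0,"az":0},
    {"hand":0.35,"dx":0,"dy":0,"dz":0,"ax":0,"ay":0,"az":0},
    {"hand":0.35,"dx":0,"dy":0,"dz":0,"ax":0,"ay":0,"az":0},
    {"hand":0.35,"dx":0,"dy":0,"dz":0,"ax":0,"ay":0,"az":0},
  ],
)

```text
time_s: 27.75
position: [0.4597, 0.0777, 0.4083]
tool_rot: [[-0.221, 0.491, 0.843], [-0.975, -0.109, -0.192], [-0.002, -0.864, 0.503]]
ft_force: [0.4, 0.1, 0.6]
grip_width: 0.0299
```

```bash
python3 -c "
from h import *
s=gk();print(s['qvel'])
im=imaging.get_image('side');cv2.imwrite('pics/s22.png',im[:,:,::-1]);cv2.imwrite('pics/s22c.png',cv2.resize(im[130:270,170:320,::-1],None,fx=4.2,fy=4.2,interpolation=cv2.INTER_CUBIC))
im=imaging.get_image('top');cv2.imwrite('pics/t22.png',im[:,:,::-1])
im=imaging.get_image('wrist');cv2.imwrite('pics/w22.png',im[:,:,::-1])
c=k2w(.11,0,.1);L=.63
d=-np.cos(L)*KX+np.sin(L)*KZ;n=np.sin(L)*KX+np.cos(L)*KZ
P=c+.165*d+.03*n+.155*KY; B=c+.27*d+.005*n
for cam_ in ('side','wrist'): print(cam_,'hole',proj(cam_,P,s),'bar',proj(cam_,B-.056*KY,s),proj(cam_,B+.056*KY,s))
"
```

```text
t 27.75 grasp k -0.1998 -0.0015 0.4247 r 0.4488 lid rad~ 0.79 ft [0.4 0.1 0.6] w 0.02994242410080017 q [-2.  -3.7 82.9 -5.5 71.1 11.2]
[-0.3141  1.6832  1.1059 -0.0085 -0.3135  0.098 ]
side hole [217.7936 204.0305] bar [278.1647 163.0237] [265.6493 178.9102]
wrist hole [333.3882  39.5836] bar [277.6129 237.4629] [277.4173 134.2555]
```

View pics/s22c.png

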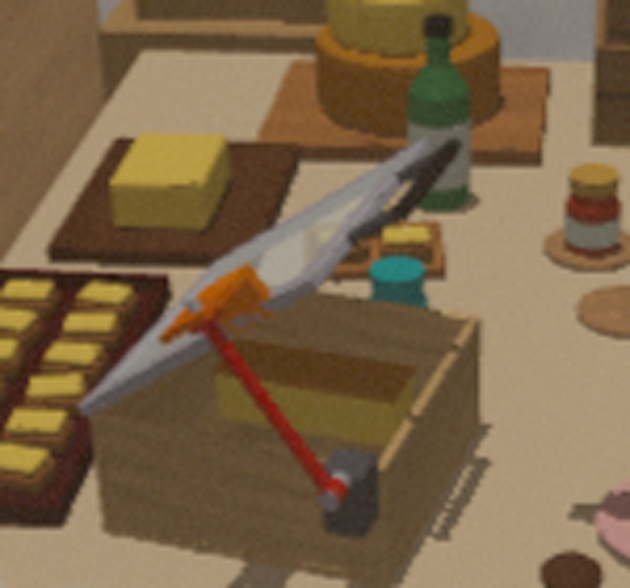

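View pics/w22.png

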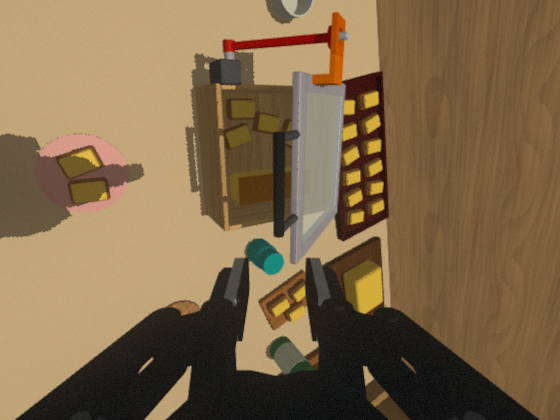

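View pics/t22.png

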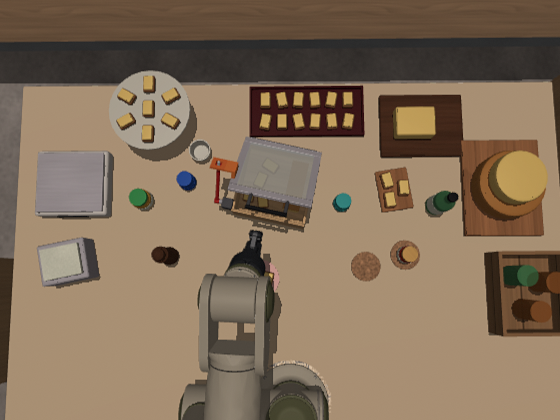

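```bash
python3 -c "
from h import *
print(onz('top',(409,254),.081), 'coaster .4346 -.356')
from rig import job
print(job.close_job())"
```

```text
[ 0.434  -0.3518  0.081 ] coaster .4346 -.356
the job is handed in; nothing more can be done
None
```

I handed the job in at about 28 s of the 72 s allowed. By my last checks, the lid stands open on the seated rod and the red jar is on the coaster. The hand-in gave no verdict, so these are camera and force readings only.

- **Jar:** I moved the red, brass-capped jar to the farther of the two coasters. It stands upright, about 4 mm from the coaster's centre by the final top view.
- **Lid and rod:** I lifted the lid to about 1.05 rad, where it held by itself. I swung the rod up until it pushed back against its upper stop, then gripped the handle again and lowered the lid slowly onto the rod.
- **Seating:** The lid stopped moving at about 0.63 to 0.64 rad while the push rose to about 17 N, which I took as the plate resting on the collar. After I let go it stayed put. The pin shows through the orange plate, and the collar lies where a lid at 0.63 rad should put the hole.
- **Clearance:** The arm is well clear and feels no contact force. The other things look unmoved in the last pictures, but I did not measure their positions.
- **Disagreements:** Heights near the handle read about 3.5 mm high, so the lid's path pulled at up to 14 N during lifting until I corrected it. Near the upper stop (0.96 rad), rod readings ran from 0.93 rad (side picture) to 0.99 rad (arm, while pushing).

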